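# Shut and lock the gel tank lid

## Robot

A 6-joint arm with a two-finger parallel gripper is mounted at the origin on the work surface. World frame = base frame: x ahead of the robot, y to its left, z up, the work surface at z = 0. Lengths are in mm, angles in rad, forces in N, time in s.
With the tool pointing down it reaches from about 325 to 900 mm from the base axis. Payload 6.1 kg.
Tool frame: the origin (TCP) lies midway between the tips of the shut fingers; the grasp point (between the pads) lies 19 mm behind it; y points along the fingers, x is the direction in which the jaws open and shut, and the axes are right-handed (so a half turn about y gives the same grasp; the last joint's range is limited). The gripper opens to 87 mm and grips with 3 to 60 N. Pads are 19 mm wide; open, the fingers measure 117 mm over their backs; the gripper's body (75 mm by 190 mm) begins 51 mm behind the grasp point.
Start: joints at [-1.364, 0.22, 1.526, -0, 1.395, -0.126], TCP at [204.174, -590.701, 192.238] pointing down, gripper open.
Joint ranges: [-2.98, 2.98], [-0.91, 2.08], [0.09, 2.57], [-1.24, 4.39], [0.2, 2.65], [-2.68, 2.68]. Speed limits (rad/s): [2.57, 2.57, 3.01, 3.14, 3.14, 3.14].

## Interface

Orientations are given as a 3x3 rotation matrix whose columns are the frame's x, y, z axes.
In Python, from cell import manip, capture, camera_params gives the robot as it stands.
- The arm moves only by the tool servo_tool, never from a script. Its argument "deltas" is a list that holds one entry, the list of rows, each a list of 7 numbers: the closure in counts, from 0 (fully open) to 255 (shut), then the shift along the tool's x, y, z in cm, then the turn, a rotation vector about the tool's x, y, z in rad. A call has 1 to 8 rows; each row shifts and turns the pose as measured when the row begins, along the tool's axes as they then stand; what a row does not reach is not made up. A row lasts 1/8 s, in which the tool goes at most 62.5 mm and 10.7 degrees, less where a joint would pass 70% of its speed; a pose out of reach is approached as far as the arm can. A call with a gripper value outside its range is refused whole. The fingers move at their own pace and stop on an object; "newtons" is the grip in N (left out, the last holds). Time passes only in rows, so rows that do not move let the fingers close. It gives the time, the measured TCP pose, the force and the opening at its end, in the units of the state.
- manip.get_obs(): the state, without advancing time (a new reading comes with each control period).
- capture(name): name is "scene" or "top" or "wrist"; returns the picture (480x640x3 uint8, blue, green, red); there is no depth.
- camera_params(name): a dict with "fx", "fy", "cx", "cy" (pixels), "rvec" (rotation vector, rad) and "tvec" (3), from world to camera coordinates, as OpenCV has them. Camera axes: x right, y down, z forward; pixel columns grow to the right and rows downward; lengths in mm; the calibration is good to about 2 mm. A picture is of the moment at which its call begins: read the wrist's pose just before it. camera_params takes no time and is no camera call; for the wrist camera it gives the pose at the moment of the call.
- manip.finish_job(): hands the job in, once; it reports no verdict.
The state is a dict: "time_s": time; "joint_positions": joint angles; "qd": joint speeds; "joint_efforts": joint torques, N m; "eef_pos": TCP position; "orientation": TCP orientation; "contact_force": force on the tool from outside, world axes, zero at the start; "torque": the same for the moment, N m; "gripper_width": opening from 0.0 (shut) to 1.0 (fully open).
Only numpy, scipy, OpenCV 4.12 (cv2) and the standard library are available. Lean on these libraries where they do the work, as an engineer would, in place of code of your own. Each camera call takes 0.05 s, during which the arm holds its last target.

## Task

Get the gel tank ready to run: swing its safety lid fully shut, then lock it with both black quarter-turn studs, pushing each one in and turning it ninety degrees clockwise (seen from above) so that it stays latched when you let go. Do not shift the box of pipette tips or the stack of dishes standing beside the tank.

Things in the scene. Friction and masses are not known exactly. Their poses are not given: they have to be found in the camera images.
- tank: White open gel tank fixed to the bench, 220 (x) x 260 (y) x 85 mm high, with a grey lid that has a clear window. Origin at the centre of its underside, on the bench; its x axis points from the front (stud side, towards the robot) to the hinge at the back, y to the left, z up. It stands at various places and yaws.
- hinge (a point): Middle of the lid's hinge line, fixed to the tank at (115, 0, 89) mm in the tank frame; the hinge line runs along the tank's y axis.
- lid (a joint): Opening angle of the lid (rad): 0 shut and flat, grows as the front edge rises; starts at 0.6 to 1.0. Stiff hinge: it stays at any angle; closing takes about 1 to 4 N near the front edge. The lid is a plate 8 mm thick, 260 mm wide, reaching 225 mm from the hinge line, which lies in the plate's mid-plane.
- lid_tab (a point): Point on the outer (upper) face of the lid, mid-way between the two studs and 205 mm from the hinge line, a free flat place to push on; it moves with the lid. Its x axis runs in the lid from front to hinge, z is the outward normal. In front of it a finger tab 70 mm wide sticks 24 mm out of the lid's front edge.
- stud_left_grip (a point): Centre of the black grip bar of the left (tank +y) stud: 14 mm thick (grip this), 38 long, 30 tall, on a round flange 43 mm across, 6 thick, its top 15 mm below this point. x along the bar, z out of the lid. 200 mm from the hinge line, 95 mm left of the lid's middle; lid shut, stud out: 126 mm above the bench. Bar starts along the tank's x (front to back); locked, along its y.
- stud_right_grip (a point): The same for the right (tank -y) stud, 95 mm right of the lid's middle.
- stud_left (a joint): How far the left stud is pushed in (m): 0 out, 0.0105 at its stop. Spring: 4 N at 0, 10 N at the stop. A cross bar on its foot sits in a slot of the tank: it turns only while pushed in more than 0.0085, lid shut. Turned fully and let go, it springs back to 0.0055, latched; let go earlier, it jams at 0.0085.
- stud_left_turn (a joint): Turn of the left stud (rad), clockwise seen from above: 0 unlocked, 1.57 locked; stops at -0.05 and 1.62. Turns with light friction (about 0.05 N m).
- stud_right (a joint): As stud_left, for the right stud.
- stud_right_turn (a joint): As stud_left_turn, for the right stud.
- tip_box: Loose grey box of pipette tips, 85 x 120 x 61 mm high, beside the tank on its left; origin at the centre of its underside. Not to be shifted.
- dishes: Loose stack of clear dishes, 92 mm across, 47 mm high, beside the tank on its right; origin at the centre of its underside. Not to be shifted.

How it is judged (in metres and radians):
On the way, in this order (a step that is already met when the one before it is completed fails the run):
1. the lid is fully shut (below 0.03 rad) (value of joint lid below 0.03 rad), for 0.2 s.
2. one stud is turned to its locked position (beyond 1.35 rad) with the lid shut (value of joint lid below 0.03 rad and value of joint any of stud_left_turn, stud_right_turn above 1.35 rad), for 0.1 s.
At the end, for the whole second after the job is handed in: The lid is shut (below 0.03 rad) and both studs are latched: turned beyond 1.35 rad and sprung back into their notches, standing 4 to 7 mm in (value of joint lid below 0.03 rad and value of joint each of stud_left_turn, stud_right_turn above 1.35 rad and value of joint stud_left between 0.004 and 0.007 m and value of joint stud_right between 0.004 and 0.007 m); the robot touches nothing.
It fails at once if the tip box or the stack of dishes is moved by more than 30 mm (distance of any of tip_box, dishes from where it was at the start of the episode above 0.03 m).
It also fails if it takes over 72 s, if anything falls off the work surface, if the arm or the gripper's body presses on something with over 40 N, if the wrist force passes 120 N, or if a joint passes its speed limit or range.

## Working session

There is one attempt and no reset: what is moved stays moved. The work goes in short steps, Python scripts to look and compute and a tool call to move; the robot and the scene stay as the last step left them, time stands still between calls to the robot, and variables do not carry over. Pictures are saved under pics/ and viewed, and the job is handed in when it is done.

Besides the shell and the picture viewer there is one more tool, called as name([rows], argument=value, ...), one row to a line, values as JSON. servo_tool: Moves the arm, as the interface text tells. Its arguments: {"type":"object","properties":{"deltas":{"type":"array"},"newtons":{"type":"number"}},"required":["deltas"]}

```bash
ls; mkdir -p pics; python3 - <<'E'
from cell import manip, capture, camera_params
import cv2
for n in ("scene","top"):
    cv2.imwrite(f"pics/{n}0.png",capture(n)); p=camera_params(n); print(n,{k:p[k] for k in p})
o=manip.get_obs(); print(o)
E
```

```text
pics
scene {'fx': 447.428138847572, 'fy': 447.428138847572, 'cx': 317.2024149014612, 'cy': 247.52746674770947, 'rvec': array([ 1.33371974, -2.61629299,  0.47087269]), 'tvec': array([403.05528531, 463.85531747, 692.18745525])}
top {'fx': 564.7428782152851, 'fy': 564.7428782152851, 'cx': 321.723581043791, 'cy': 233.40669513075488, 'rvec': array([ 2.13423289, -2.13194107,  0.1896069 ]), 'tvec': array([ 41.57535787, 590.2136153 , 950.11919783])}
{'time_s': 0.1, 'joint_positions': array([-1.36410021e+00,  2.21125325e-01,  1.52751558e+00, -3.15897046e-05,
        1.39471694e+00, -1.26115623e-01]), 'qd': array([-0.00015359, -0.00064266, -0.0042202 , -0.00103453,  0.00116716,
       -0.00032484]), 'joint_efforts': array([ 2.19635549e-03, -4.95943344e+01, -3.88518798e+01,  7.03579886e-02,
        5.14926331e-02, -4.72850525e-05]), 'eef_pos': array([ 204.03516682, -590.09516919,  191.25030553]), 'orientation': array([[ 3.26706678e-01, -3.92706225e-04,  9.45125702e-01],
       [-9.45124154e-01,  1.72124103e-03,  3.26706858e-01],
       [-1.75508896e-03, -9.99998442e-01,  1.91184800e-04]]), 'contact_force': array([-0.59973164, -0.42909815, -0.21191011]), 'torque': array([-0.0031872 , -0.05979935, -0.02454443]), 'gripper_width': 1.0026577857233674}
```

View pics/scene0.png

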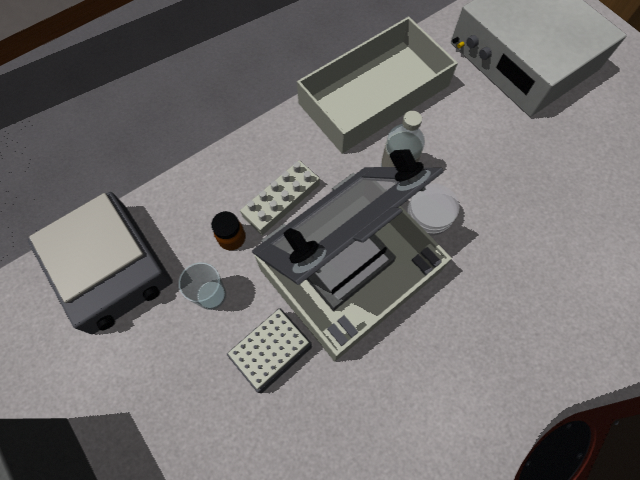

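View pics/top0.png

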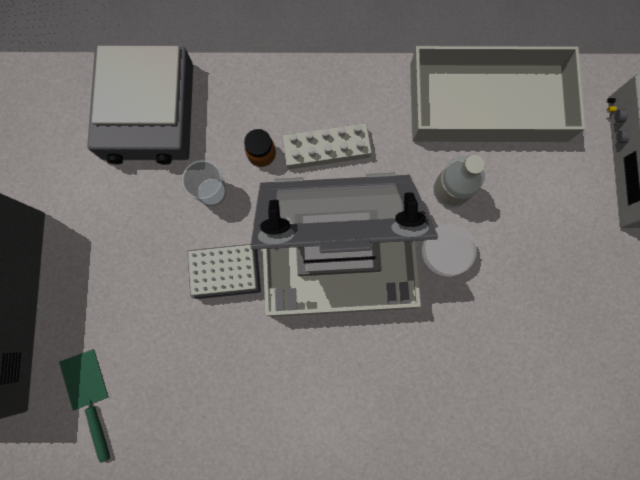

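The top view shows the tank with its front rim corners near (268,313) and (419,307), the open lid's front corners near (252,246) and (436,237), the tip box at (222,270) and the dishes at (449,250). I'll zoom in to measure.

```bash
cat > h.py <<'E'
import numpy as np, cv2
from cell import manip, capture, camera_params
def cam(n):
    p=camera_params(n); R=cv2.Rodrigues(np.array(p["rvec"]))[0]; t=np.array(p["tvec"]).ravel()
    return np.array([[p["fx"],0,p["cx"]],[0,p["fy"],p["cy"]],[0,0,1]]),R,t
def ray(n,uv,c=None):
    K,R,t=c or cam(n); d=R.T@np.linalg.solve(K,[uv[0],uv[1],1.]); return -R.T@t,d/np.linalg.norm(d)
def onz(n,uv,z,c=None):
    C,d=ray(n,uv,c); return C+d*(z-C[2])/d[2]
def proj(n,P,c=None):
    K,R,t=c or cam(n); q=K@(R@np.asarray(P,float)+t); return q[:2]/q[2]
def tri(obs):
    A=np.zeros((3,3));b=np.zeros(3)
    for n,uv in obs:
        C,d=ray(n,uv); M=np.eye(3)-np.outer(d,d); A+=M;b+=M@C
    return np.linalg.solve(A,b)
E
python3 - <<'E'
import cv2
from h import *
im=cv2.imread('pics/top0.png'); cv2.imwrite('pics/t0z.png',cv2.resize(im[160:330,240:460],None,fx=3.5,fy=3.5,interpolation=cv2.INTER_CUBIC))
im=cv2.imread('pics/scene0.png'); cv2.imwrite('pics/s0z.png',cv2.resize(im[140:370,240:470],None,fx=2.6,fy=2.6,interpolation=cv2.INTER_CUBIC))
for uv in [(268,313),(419,307)]: print(onz('top',uv,85))
E
```

```text
[449.18215652 131.98253643  85.        ]
[ 459.34876231 -120.66186152   85.        ]
```

View pics/t0z.png

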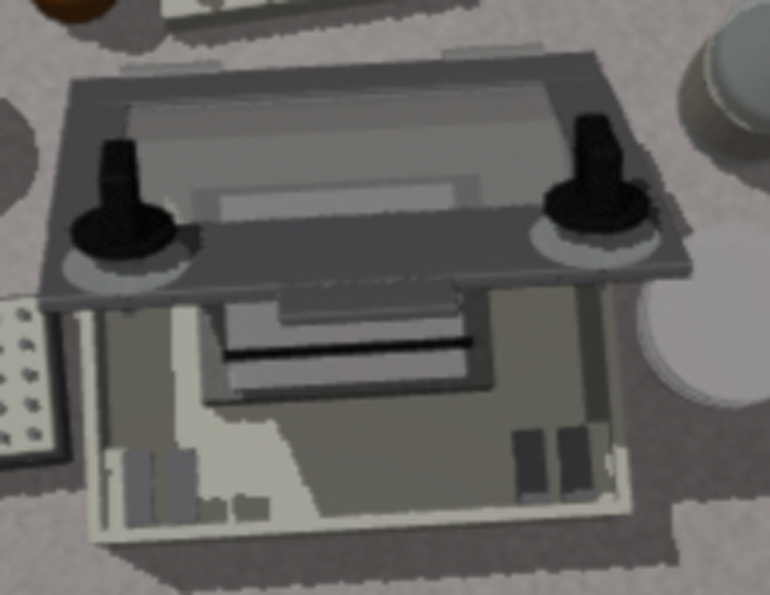

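View pics/s0z.png

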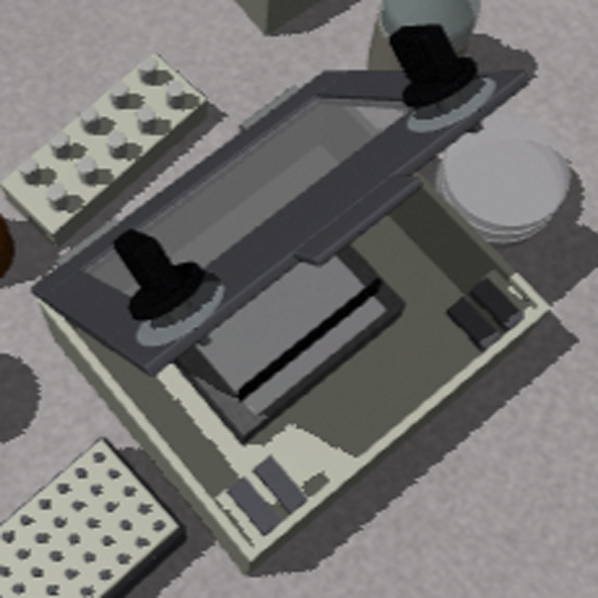

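```bash
python3 - <<'E'
from h import *
z=lambda u,v:(240+u/3.5,160+v/3.5); s=lambda u,v:(240+u/2.6,140+v/2.6)
L=onz('top',z(92,542),85);R=onz('top',z(632,513),85); print(L,R,np.linalg.norm(L-R))
print('scene',onz('scene',s(250,572),85),onz('scene',s(549,308),85))
m=(L+R)/2; y=(L-R)/np.linalg.norm(L-R); x=np.array([y[1],-y[0],0]); o=m+110*x; print('o',o,'yaw',np.arctan2(x[1],x[0]))
h=o+5*x
print('hinge',m+225*x)
for a,b in ((72,80),(597,53)): print('rear',onz('top',z(a,b),92))
for t,sc in (((43,308),(152,372)),((690,270),(527,75))):
    P=tri([('top',z(*t)),('scene',s(*sc))]); d=P-(m+225*x); lx,ly,lz=d@x,d@y,P[2]-89
    print('lidcorner',P,lx,ly,lz,np.hypot(lx,lz),np.arctan2(lz,-lx)-4/225)
for uv,hh in (((222,270),61),((449,249),47)):
    P=onz('top',uv,hh); print(P,(P-o)@x,(P-o)@y)
E
```

```text
[446.10899628 134.79010325  85.        ] [ 460.06368529 -123.3170361    85.        ] 258.48409763482545
scene [440.02313579 141.19622118  85.        ] [ 460.46194957 -120.89031934   85.        ]
o [562.92592313  11.67506444  85.        ] yaw 0.05401290317760028
hinge [677.75821378  17.88352852  85.        ]
rear [671.39303477 147.95560394  92.        ]
rear [ 685.6610051  -111.39135935   92.        ]
lidcorner [532.79135558 139.5049235  261.36213802] -138.18951592664206 129.27030355518392 172.36213801997758 220.91864777527826 0.8772179007961434
lidcorner [ 547.37213253 -116.07221434  269.16605919] -137.42775474159006 -126.7212825631716 180.16605918989188 226.5969917217134 0.901385873377662
[523.76809944 215.11803115  61.        ] -28.1175151329982 205.2602767325856
[ 563.13700191 -183.53460471   47.        ] -10.327943998935977 -194.9363820751006
```

servo_tool([
  [[255,0,-6,0,0,0,0],[255,0,-6,0,0,0,0],[255,-3.8,-1.2,4.3,0,0,0],[255,-3.8,-0.6,4.3,0,0,0],[255,-3.8,-0.6,4.3,0,0,0],[255,-3.8,-0.6,4.3,0,0,0],[255,-3.8,-0.6,4.3,0,0,0],[255,-3.8,-0.6,4.3,0,0,0]],
], newtons=20)

```text
time_s: 1.1
eef_pos: [375.6, -283.4, 354.4]
orientation: [[0.319, -0.002, 0.948], [-0.948, 0.012, 0.319], [-0.012, -1.0, 0.002]]
contact_force: [2.0, 0.1, 0.0]
gripper_width: 0.176
```

servo_tool([
  [[255,-3.8,-0.2,4.2,0,0,0],[255,-3.8,-0.2,4.2,0,0,0],[255,-3.8,0,4.2,0,0,0],[255,-3.8,0,4.2,0,0,0],[255,-3.8,0,4.2,0,0,0],[255,-2.5,0,2.8,0,0,0],[255,0,0,0,0,-0.18,0],[255,0,0,0,0,-0.18,0]],
])

```text
time_s: 2.1
eef_pos: [536.2, 11.6, 358.7]
orientation: [[0.645, -0.005, 0.764], [-0.764, 0.013, 0.645], [-0.013, -1.0, 0.004]]
contact_force: [0.3, 0.1, -0.6]
gripper_width: 0.002
```

servo_tool([
  [[255,0,0,0,0,-0.18,0],[255,0,0,0,0,-0.18,0],[255,0,0,0,0,-0.18,0],[255,0,0,0,0,-0.18,0],[255,0,0,0,0,-0.18,0],[255,0,0,0,0,-0.18,0],[255,0,0,0,0,-0.18,0],[255,0,0,0,0,-0.18,0]],
])

```text
time_s: 3.1
eef_pos: [534.2, 12.6, 353.8]
orientation: [[0.813, -0.014, -0.582], [0.582, 0.014, 0.813], [-0.003, -1.0, 0.019]]
contact_force: [-0.1, -0.3, 0.0]
gripper_width: 0.005
```

servo_tool([
  [[255,0,0,0,0,-0.18,0],[255,0,0,0,0,-0.18,0],[255,0,0,0,0,-0.18,0],[255,0,0,0,0,-0.18,0],[255,0,0,0,0,-0.18,0],[255,0,0,0,0,-0.18,0]],
])

```text
time_s: 3.85
eef_pos: [532.7, 12.8, 350.4]
orientation: [[-0.166, -0.02, -0.986], [0.986, 0.015, -0.166], [0.018, -1.0, 0.018]]
contact_force: [-0.4, 0.4, -1.4]
gripper_width: 0.008
```

servo_tool([
  [[255,0,0,-2.0,-0.017,0.11,0.018],[255,0,5.0,0,0,0,0],[255,0,2.5,0,0,0,0],[255,0,0,0,0,0,0]],
])

```text
time_s: 4.35
eef_pos: [552.3, 16.1, 272.0]
orientation: [[-0.057, -0.002, -0.998], [0.998, -0.002, -0.057], [-0.002, -1.0, 0.002]]
contact_force: [-0.1, -0.1, 0.2]
gripper_width: 0.006
```

servo_tool([
  [[255,0,2.2,0.4,0,0,0],[255,0,1.4,1.1,0,0,0],[255,0,1.3,1.2,0,0,0],[255,0,1.6,1.2,0,0,0]],
])

```text
time_s: 4.85
eef_pos: [517.8, 13.2, 213.9]
orientation: [[-0.057, 0.011, -0.998], [0.998, -0.003, -0.057], [-0.004, -1.0, -0.011]]
contact_force: [0.1, 1.8, 3.3]
gripper_width: 0.005
```

Contact at 3.3 N; the lid is following.

servo_tool([
  [[255,0,1.6,1.1,0,0,0],[255,0,1.8,1.1,0,0,0],[255,0,1.9,0.8,0,0,0],[255,0,1.9,0.7,0,0,0],[255,0,1.9,0.4,0,0,0]],
])

```text
time_s: 5.48
eef_pos: [483.5, 9.7, 130.0]
orientation: [[-0.057, 0.027, -0.998], [0.998, -0.005, -0.057], [-0.006, -1.0, -0.027]]
contact_force: [-0.9, -0.0, 2.0]
gripper_width: 0.007
```

servo_tool([
  [[255,0,1.5,0.2,0,0,0.02],[255,0,1.2,0.1,0,0,0],[255,0,0.6,0,0,0,0],[255,0,0.4,0,0,0,0],[255,0,0.3,0,0,0,0]],
])

```text
time_s: 6.1
eef_pos: [481.8, 8.7, 88.2]
orientation: [[-0.056, 0.028, -0.998], [0.998, -0.026, -0.057], [-0.028, -0.999, -0.026]]
contact_force: [-0.5, -0.3, 1.4]
gripper_width: 0.01
```

servo_tool([
  [[255,0,0.2,0,0.027,0,-0.027],[255,0,0.4,0,0,0,0],[255,0,0,0,0,0,0]],
])

```text
time_s: 6.48
eef_pos: [482.7, 8.4, 82.2]
orientation: [[-0.056, -0.001, -0.998], [0.998, 0.001, -0.056], [0.001, -1.0, 0.001]]
contact_force: [-0.8, 0.8, -0.1]
gripper_width: 0.006
```

```bash
python3 - <<'E'
from h import *
cv2.imwrite('pics/s1.png',capture('scene')); print(manip.get_obs())
E
```

```text
{'time_s': 6.525, 'joint_positions': array([-1.46790280e-01, -9.84326769e-03,  1.99269205e+00,  8.83893092e-04,
        1.16000952e+00, -1.77448451e+00]), 'qd': array([ 0.00340882, -0.00887688,  0.00419759, -0.00247286,  0.00194302,
        0.00172418]), 'joint_efforts': array([ 8.00971594e-02, -3.44541228e+01, -3.48617220e+01, -8.18097236e-03,
        1.09590890e-01, -8.65171423e-04]), 'eef_pos': array([482.76650525,   8.38115665,  82.35549179]), 'orientation': array([[-5.65136985e-02, -1.13336884e-03, -9.98401181e-01],
       [ 9.98401273e-01,  9.86741677e-04, -5.65148238e-02],
       [ 1.04921620e-03, -9.99998871e-01,  1.07579247e-03]]), 'contact_force': array([-0.10478271,  0.30362792,  0.60684345]), 'torque': array([ 0.09644043, -0.12537527, -0.03287514]), 'gripper_width': 0.004924796306609385}
```

View pics/s1.png

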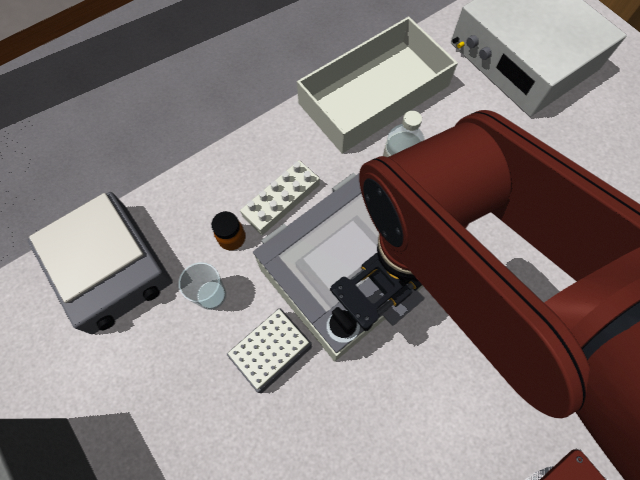

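```bash
python3 - <<'E'
from h import *
im=cv2.imread('pics/s1.png'); cv2.imwrite('pics/s1z.png',cv2.resize(im[230:370,240:440],None,fx=4,fy=4,interpolation=cv2.INTER_CUBIC))
cv2.imwrite('pics/w1.png',capture('wrist'));cv2.imwrite('pics/t1.png',capture('top'))
o=np.array([563,11.7,0]);a=.054;Rm=np.array([[np.cos(a),-np.sin(a),0],[np.sin(a),np.cos(a),0],[0,0,1]])
for q in ((-85,95,126),(-85,-95,126),(-110,130,93),(-85,95,111)): P=o+Rm@q; print(q,P,proj('scene',P),proj('top',P))
E
```

```text
(-85, 95, 126) [472.9963927  101.97375407 126.        ] [344.63896421 323.86621046] [284.6703163 297.2010336]
(-85, -95, 126) [483.25140707 -87.74929324 126.        ] [433.45963989 250.83356189] [402.58461064 290.91759897]
(-110, 130, 93) [446.14375225 135.57339247  93.        ] [336.85895846 354.05175671] [265.36710209 314.69087089]
(-85, 95, 111) [472.9963927  101.97375407 111.        ] [344.14497707 325.69352005] [285.22264539 297.7591707 ]
```

View pics/s1z.png

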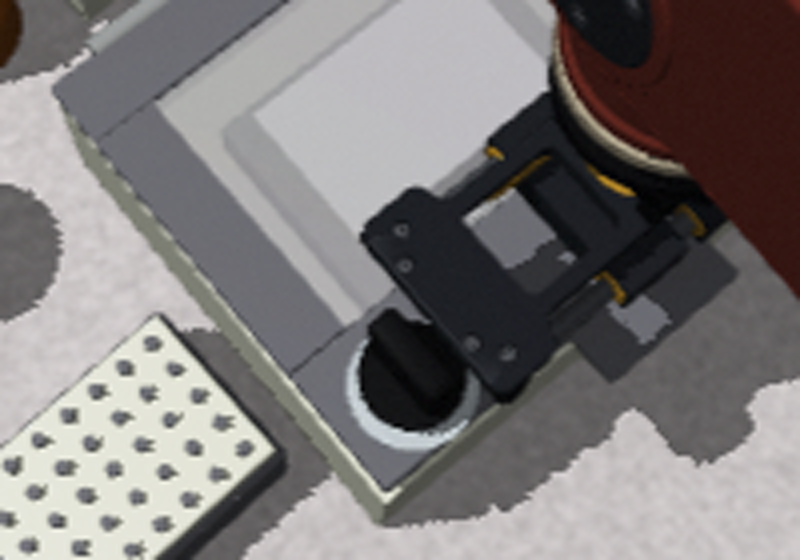

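View pics/w1.png

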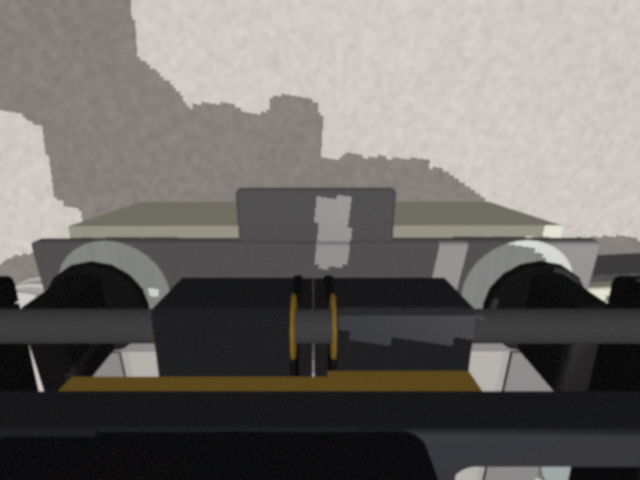

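View pics/t1.png

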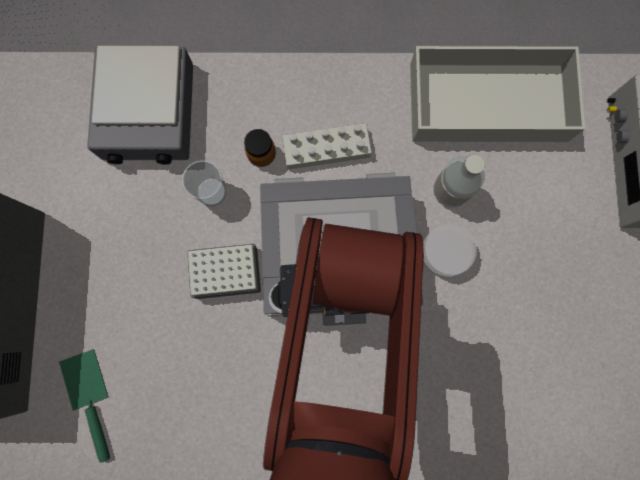

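servo_tool([
  [[255,0,0.5,0,0,0,0]],
])

```text
time_s: 6.75
eef_pos: [482.8, 8.5, 77.8]
orientation: [[-0.057, -0.0, -0.998], [0.998, 0.001, -0.057], [0.001, -1.0, 0.0]]
contact_force: [-0.7, -0.2, 1.8]
gripper_width: 0.007
```

```bash
python3 - <<'E'
from h import *
e=manip.get_obs()['eef_pos'];print(e)
K,R,t=cam('wrist'); print('C',-R.T@t,'fwd',R[2])
print(proj('wrist',e),proj('wrist',e+[0,0,19]))
o=np.array([563,11.7,0]);a=.054;Rm=np.array([[np.cos(a),-np.sin(a),0],[np.sin(a),np.cos(a),0],[0,0,1]])
for q in ((-110,0,93),(-134,35,93),(-134,-35,93),(-110,130,93),(-110,-130,93),(-110,130,85),(-110,-130,85)): print(q,proj('wrist',o+Rm@q))
im=capture('wrist'); cv2.imwrite('pics/w2.png',im)
E
```

```text
[482.84194722   8.52084017  77.76877252]
C [413.5169666    5.1646494  270.08793647] fwd [ 0.25665311  0.01498658 -0.96638739]
[311.64890729 273.88104535] [311.54398827 286.78976818]
(-110, 0, 93) [309.33945796 227.1313646 ]
(-134, 35, 93) [383.19645575 177.88604212]
(-134, -35, 93) [235.49436287 177.45998503]
(-110, 130, 93) [574.09793932 227.85567189]
(-110, -130, 93) [ 44.15839714 226.40590125]
(-110, 130, 85) [563.41671528 224.41201315]
(-110, -130, 85) [ 55.14898126 223.01630396]
```

View pics/w2.png

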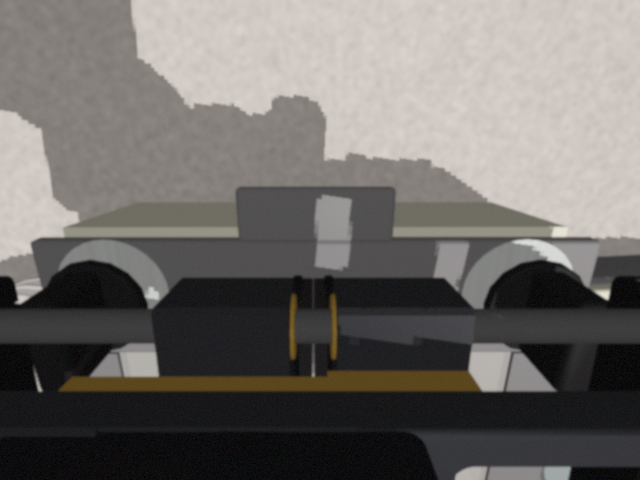

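servo_tool([
  [[255,0,-1.0,0,0,0,0],[255,0,-3,0,0,0,0],[255,0,-4,0,0,0,0],[255,0,-4,0,0,0,0],[255,0,0,0,0,0,0]],
])

```text
time_s: 7.42
eef_pos: [481.8, 8.9, 201.9]
orientation: [[-0.057, -0.002, -0.998], [0.998, 0.001, -0.057], [0.001, -1.0, 0.002]]
contact_force: [0.1, -0.1, -0.3]
gripper_width: 0.003
```

```bash
python3 - <<'E'
from h import *
e=manip.get_obs()['eef_pos'];print(e)
im=capture('wrist'); cv2.imwrite('pics/w3.png',im)
cv2.imwrite('pics/s3.png',capture('scene')[200:380,230:480].repeat(3,0).repeat(3,1))
c=cam('wrist');print(proj('wrist',e,c))
o=np.array([563,11.7,0]);a=.054;Rm=np.array([[np.cos(a),-np.sin(a),0],[np.sin(a),np.cos(a),0],[0,0,1]])
for q in ((-134,35,93),(-134,-35,93),(-110,130,93),(-110,-130,93),(-110,130,85),(-110,-130,85),(-85,95,126),(-85,-95,126)): print(q,proj('wrist',o+Rm@q,c))
E
```

```text
[481.82617372   8.89236543 201.89523453]
[310.79350808 280.34813916]
(-134, 35, 93) [353.54693891 169.52070998]
(-134, -35, 93) [265.17928139 169.23662511]
(-110, 130, 93) [469.97017454 200.06103322]
(-110, -130, 93) [148.32820304 199.10262954]
(-110, 130, 85) [465.98337554 198.71242402]
(-110, -130, 85) [152.47124571 197.77497922]
(-85, 95, 126) [437.46775567 239.85690982]
(-85, -95, 126) [180.28323933 239.17050571]
```

View pics/w3.png

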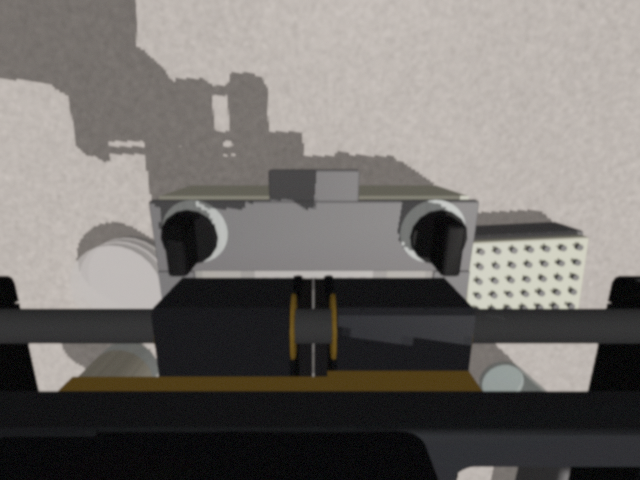

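View pics/s3.png

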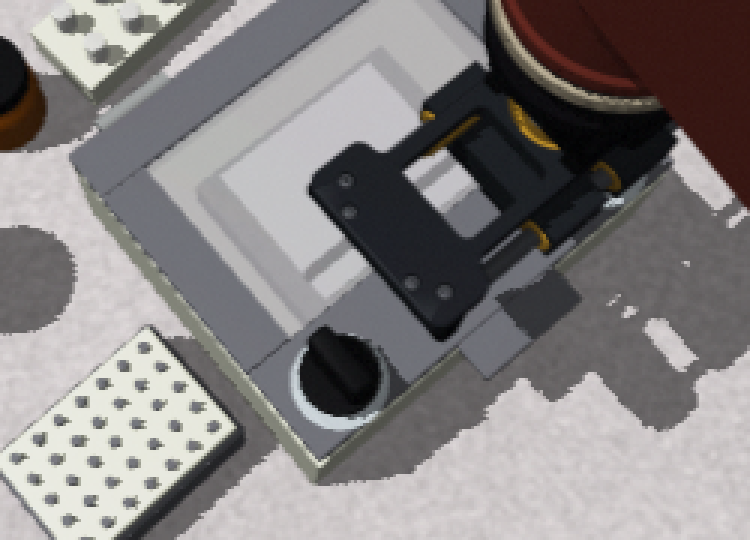

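```bash
python3 - <<'E'
from h import *
im=cv2.imread('pics/w3.png'); a=im[180:290,140:240];b=im[180:290,395:495]
z=np.hstack([a,b]); cv2.imwrite('pics/w3z.png',cv2.resize(cv2.convertScaleAbs(z,alpha=2.0,beta=20),None,fx=4,fy=4,interpolation=cv2.INTER_CUBIC))
E
```

```text
(no output)
```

View pics/w3z.png

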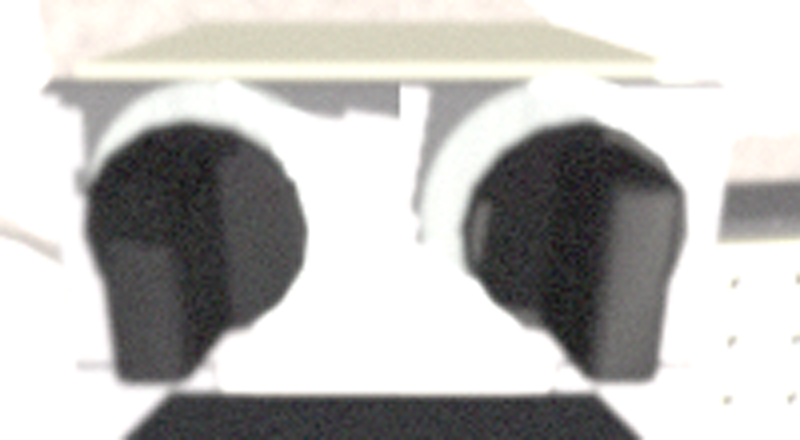

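```bash
python3 - <<'E'
from h import *
c=cam('wrist'); print(c[0][0,0])
for nm,uvs in (('top141',[(453.5,251.2),(176.5,251.2)]),('fl111',[(439.2,238),(189,238)])):
    z=int(nm[-3:]); P=[onz('wrist',u,z,c) for u in uvs]; d=P[0]-P[1]; print(nm,P,np.linalg.norm(d),np.arctan2(-d[0],d[1]))
E
```

```text
369.5672908589718
top141 [array([477.05580025, 108.94232094, 141.        ]), array([488.08241066, -85.39190428, 141.        ])] 194.64680122939365 0.05667967074328304
fl111 [array([474.90892536, 108.57251005, 111.        ]), array([485.97793462, -86.22925383, 111.        ])] 195.11599159676803 0.05676087893471934
```

servo_tool([
  [[0,4.8,0,0.1,0,0,0],[0,4.8,0,0.1,0,0,0],[0,0,3.5,0,0,0,0],[0,0,0,0,0,0,0]],
])

```text
time_s: 8.02
eef_pos: [467.2, 107.2, 156.6]
orientation: [[-0.055, -0.018, -0.998], [0.998, 0.002, -0.056], [0.003, -1.0, 0.018]]
contact_force: [-1.3, 0.1, -0.8]
gripper_width: 0.373
```

```bash
python3 - <<'E'
from h import *
e=manip.get_obs()['eef_pos'];print(e)
c=cam('wrist');im=capture('wrist'); cv2.imwrite('pics/w4.png',im)
print(proj('wrist',e,c)); np.savez('c4.npz',K=c[0],R=c[1],t=c[2])
cv2.imwrite('pics/s4.png',capture('scene')[200:380,230:480].repeat(3,0).repeat(3,1))
E
```

```text
[467.23340278 107.20221882 156.61961422]
[311.60302006 273.87027458]
```

View pics/w4.png

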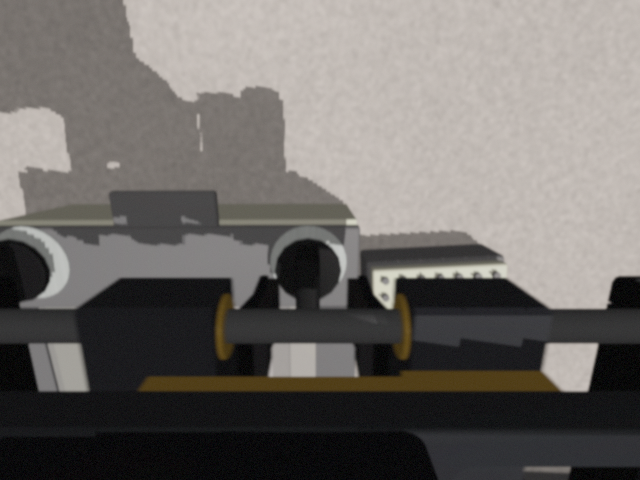

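View pics/s4.png

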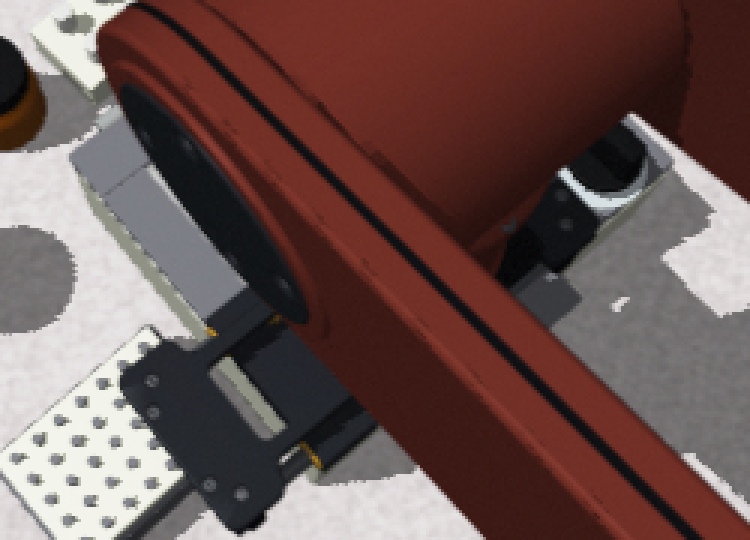

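```bash
python3 - <<'E'
from h import *
im=cv2.imread('pics/w4.png'); a=im[190:340,190:430]
cv2.imwrite('pics/w4z.png',cv2.resize(cv2.convertScaleAbs(a,alpha=2.0,beta=20),None,fx=3.3,fy=3.3,interpolation=cv2.INTER_CUBIC))
d=np.load('c4.npz');c=(d['K'],d['R'],d['t'])
for z in (111,114,117): print(onz('wrist',(308.5,268),z,c), onz('wrist',(357,223),z-18,c))
E
```

```text
[478.69877183 105.67905224 111.        ] [449.28655951 138.35158256  93.        ]
[477.72815816 105.65516199 114.        ] [448.7270101  137.94820466  96.        ]
[476.7575445  105.63127174 117.        ] [448.16746068 137.54482676  99.        ]
```

View pics/w4z.png

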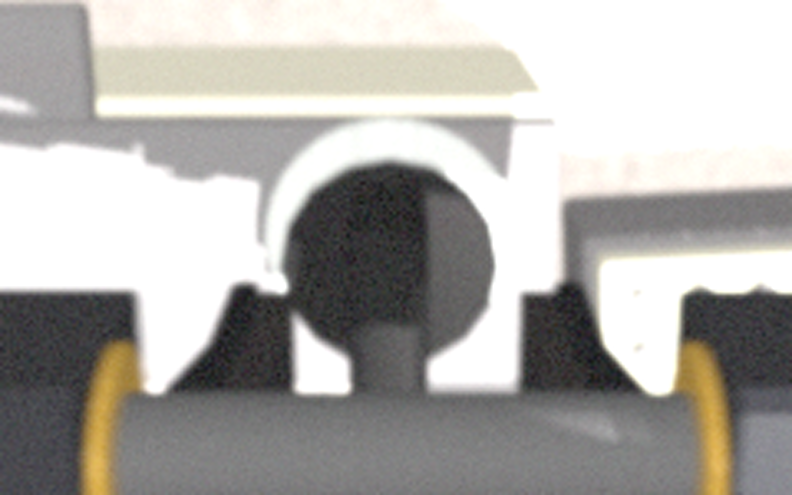

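servo_tool([
  [[150,-0.2,0,-1.1,-0.018,0,0],[150,0,0,0,0,0,0],[150,0,1.5,0,0,0,0],[150,0,1.3,0,0,0,0],[150,0,0.6,0,0,0,0],[150,0,0,0,0,0,0]],
])

```text
time_s: 8.88
eef_pos: [484.2, 103.9, 126.0]
orientation: [[-0.051, 0.011, -0.999], [0.999, 0.003, -0.051], [0.003, -1.0, -0.011]]
contact_force: [-0.1, -0.2, 0.1]
gripper_width: 0.411
```

```bash
python3 - <<'E'
from h import *
im=capture('wrist'); a=im[170:400,170:450]
cv2.imwrite('pics/w5z.png',cv2.resize(cv2.convertScaleAbs(a,alpha=2.0,beta=20),None,fx=2.6,fy=2.6,interpolation=cv2.INTER_CUBIC))
E
```

```text
(no output)
```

View pics/w5z.png

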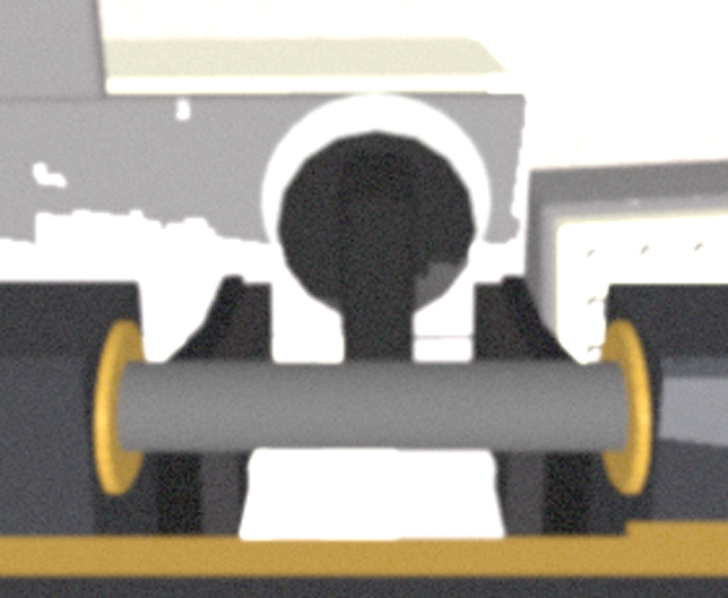

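```bash
python3 - <<'E'
from h import *
print(manip.get_obs()['eef_pos'],onz('wrist',(315.4,258),111))
E
```

```text
[484.36712454 103.92144779 126.36281077] [480.06162023 105.90801591 111.        ]
```

servo_tool([
  [[150,0.15,0,0.5,0.011,0,0],[150,0,0.4,0,0,0,0],[150,0,0,0,0,0,0]],
])

```text
time_s: 9.3
eef_pos: [479.5, 105.5, 122.8]
orientation: [[-0.052, 0.001, -0.999], [0.999, 0.003, -0.052], [0.003, -1.0, -0.001]]
contact_force: [1.3, -0.1, -1.3]
gripper_width: 0.414
```

servo_tool([
  [[150,0,0.7,0,0,0,0],[255,0,0,0,0,0,0],[255,0,0,0,0,0,0],[255,0,0,0,0,0,0]],
], newtons=20)

```text
time_s: 9.8
eef_pos: [479.6, 104.9, 115.5]
orientation: [[-0.052, 0.001, -0.999], [0.999, 0.002, -0.052], [0.002, -1.0, -0.001]]
contact_force: [1.2, -11.1, -1.1]
gripper_width: 0.159
```

servo_tool([
  [[255,-0.1,0.4,0,0,0,0],[255,0,0.4,0,0,0,0],[255,0,0.3,0,0,0,0]],
])

```text
time_s: 10.18
eef_pos: [477.0, 104.5, 104.1]
orientation: [[-0.052, -0.004, -0.999], [0.999, 0.003, -0.052], [0.003, -1.0, 0.004]]
contact_force: [-4.0, -1.5, 4.8]
gripper_width: 0.161
```

servo_tool([
  [[255,0,0.4,-0.2,0,0,0],[255,0,0.4,0,0,0,0]],
])

```text
time_s: 10.42
eef_pos: [476.5, 104.5, 95.5]
orientation: [[-0.052, -0.01, -0.999], [0.999, 0.002, -0.052], [0.003, -1.0, 0.01]]
contact_force: [-3.3, -1.1, 6.6]
gripper_width: 0.161
```

servo_tool([
  [[255,0,0.4,-0.1,-0.01,0,0],[255,0,0.3,0,0,0,0]],
])

```text
time_s: 10.68
eef_pos: [477.2, 104.5, 91.1]
orientation: [[-0.053, -0.001, -0.999], [0.999, 0.003, -0.053], [0.003, -1.0, 0.001]]
contact_force: [-11.4, -2.0, 27.8]
gripper_width: 0.158
```

```bash
python3 - <<'E'
from h import *
o=manip.get_obs();print(o['eef_pos'],o['contact_force'])
im=capture('wrist'); a=im[170:400,170:450]
cv2.imwrite('pics/w6z.png',cv2.resize(cv2.convertScaleAbs(a,alpha=2.0,beta=20),None,fx=2.6,fy=2.6,interpolation=cv2.INTER_CUBIC))
E
```

```text
[477.20938079 104.51440879  91.06889834] [-11.40465162  -1.99608116  27.82415871]
```

View pics/w6z.png

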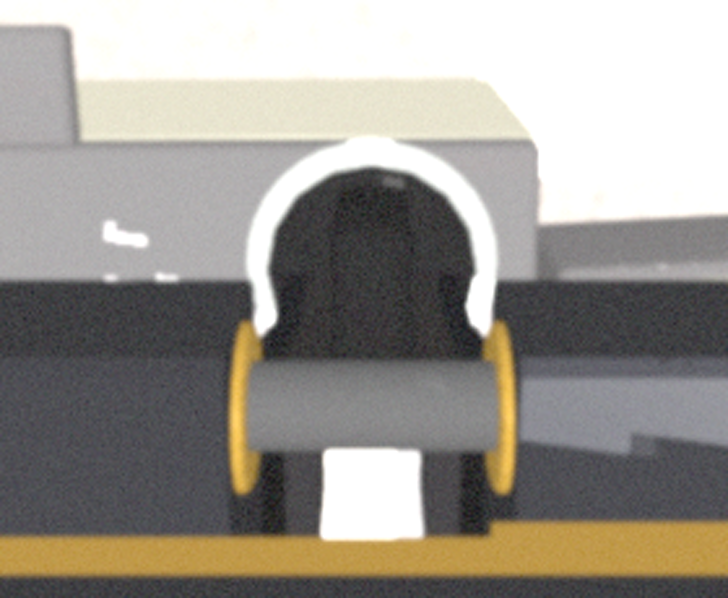

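servo_tool([
  [[255,0,0.1,0.1,0,0,0],[255,0,0.1,0,0,0,0],[255,0,0.15,0,0,0.15,0],[255,0,0.15,0,0,0.15,0]],
])

```text
time_s: 11.22
eef_pos: [477.2, 103.5, 91.2]
orientation: [[0.252, 0.001, -0.968], [0.968, 0.0, 0.252], [0.001, -1.0, -0.001]]
contact_force: [-9.8, -3.4, 16.6]
gripper_width: 0.155
```

servo_tool([
  [[255,0,0.2,0,0,0.16,0],[255,0,0.2,0,0,0.16,0],[255,0,0.2,0,0,0.16,0],[255,0,0.2,0,0,0.16,0]],
])

```text
time_s: 11.72
eef_pos: [476.0, 101.5, 91.1]
orientation: [[0.792, -0.003, -0.61], [0.61, -0.004, 0.792], [-0.005, -1.0, -0.001]]
contact_force: [-12.6, -2.9, 19.7]
gripper_width: 0.158
```

servo_tool([
  [[255,0,0.2,0.1,0,0.16,0],[255,0,0.2,0.1,0,0.16,0],[255,0,0.2,0,0,0.16,0],[255,0,0.2,0,0,0.16,0]],
])

```text
time_s: 12.22
eef_pos: [473.8, 100.6, 91.1]
orientation: [[1.0, -0.007, 0.004], [-0.004, -0.01, 1.0], [-0.007, -1.0, -0.01]]
contact_force: [-12.4, -1.6, 19.8]
gripper_width: 0.157
```

servo_tool([
  [[255,0,0.1,0,0,0.04,0],[140,0,0,0,0,0,0],[140,0,0,0,0,0,0],[140,0,-1.0,0,0,0,0],[140,0,-2.5,0,0,0,0],[140,0,-4,0,0,0,0],[140,0,-4,0,0,0,0],[140,0,0,0,0,0,0]],
])

```text
time_s: 13.22
eef_pos: [475.9, 102.0, 211.4]
orientation: [[0.999, -0.004, 0.046], [-0.046, -0.009, 0.999], [-0.003, -1.0, -0.009]]
contact_force: [0.3, 0.5, -0.8]
gripper_width: 0.45
```

```bash
python3 - <<'E'
from h import *
e=manip.get_obs()['eef_pos'];print(e)
c=cam('wrist');im=capture('wrist'); cv2.imwrite('pics/w7.png',im)
np.savez('c7.npz',K=c[0],R=c[1],t=c[2])
cv2.imwrite('pics/s7.png',capture('scene')[200:380,230:480].repeat(3,0).repeat(3,1))
E
```

```text
[475.88875698 101.95507226 211.39703529]
```

View pics/w7.png

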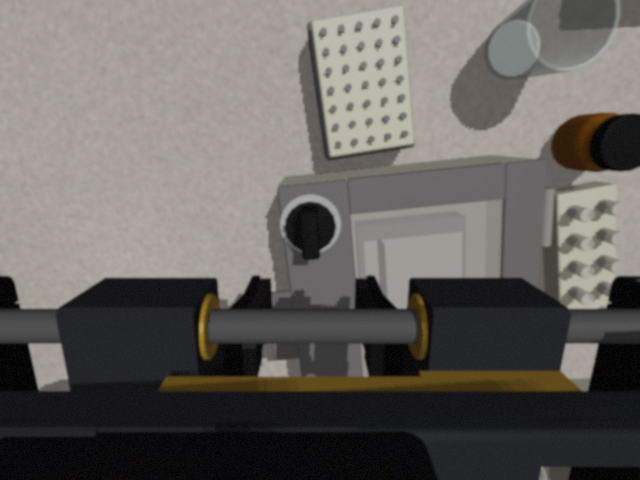

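View pics/s7.png

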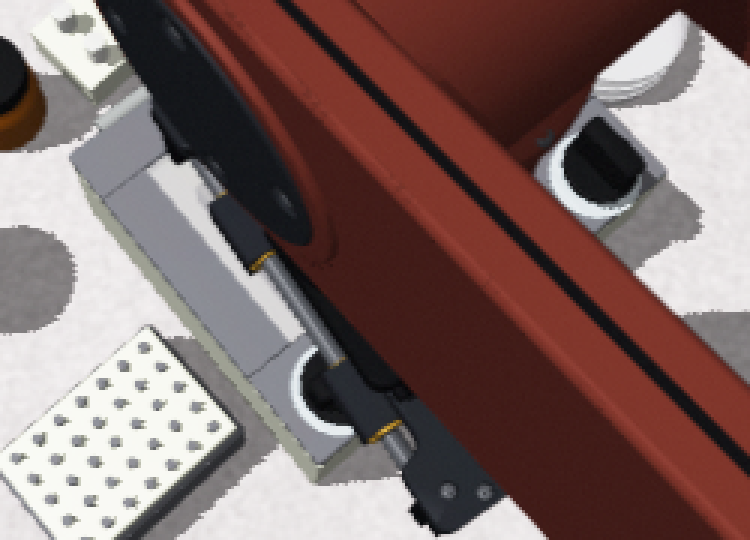

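servo_tool([
  [[140,0.5,0,-4.7,0,0,0],[140,0.5,0,-4.7,0,0,0],[140,0.5,0,-4.7,0,0,0],[140,0.5,0,-4.5,0,0,0],[140,0,0,0,0,-0.167,0],[140,0,0,0,0,-0.167,0],[140,0,0,0,0,-0.167,0],[140,0,0,0,0,-0.167,0]],
])

```text
time_s: 14.32
eef_pos: [477.0, -88.8, 193.7]
orientation: [[0.8, -0.033, -0.6], [0.6, -0.002, 0.8], [-0.027, -0.999, 0.018]]
contact_force: [0.2, -0.0, 0.2]
gripper_width: 0.451
```

servo_tool([
  [[140,0,0,0,0,-0.167,0],[140,0,0,0,0,-0.167,0],[140,0,0,0,0,-0.167,0],[140,0,0,0,0,-0.167,0],[140,0,0,0,0,-0.167,0],[140,0,0,0,0,-0.15,0],[140,0,0,0,0,0,0]],
])

```text
time_s: 15.2
eef_pos: [468.8, -86.2, 179.7]
orientation: [[-0.09, -0.055, -0.994], [0.996, 0.006, -0.09], [0.011, -0.998, 0.054]]
contact_force: [0.1, -0.0, 0.1]
gripper_width: 0.451
```

servo_tool([
  [[140,0,0,-1.5,-0.054,0.035,0.011],[140,0,0.5,0,0,0,0],[140,0,0,0,0,0,0]],
])

```text
time_s: 15.58
eef_pos: [481.7, -84.2, 170.6]
orientation: [[-0.047, -0.005, -0.999], [0.999, 0.001, -0.047], [0.001, -1.0, 0.005]]
contact_force: [-0.1, 1.3, 0.9]
gripper_width: 0.451
```

```bash
python3 - <<'E'
from h import *
e=manip.get_obs()['eef_pos'];print(e)
c=cam('wrist');im=capture('wrist'); cv2.imwrite('pics/w8.png',im)
np.savez('c8.npz',K=c[0],R=c[1],t=c[2])
a=im[170:320,160:560]
cv2.imwrite('pics/w8z.png',cv2.resize(cv2.convertScaleAbs(a,alpha=2.0,beta=20),None,fx=2,fy=2,interpolation=cv2.INTER_CUBIC))
E
```

```text
[481.73352529 -84.21962289 170.57605649]
```

View pics/w8z.png

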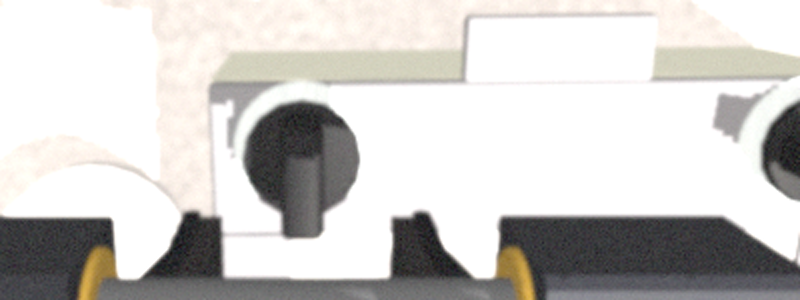

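```bash
python3 - <<'E'
from h import *
d=np.load('c8.npz');c=(d['K'],d['R'],d['t'])
for z in (105,111): print(onz('wrist',(310.7,249.5),z,c))
E
```

```text
[486.33262846 -84.84018662 105.        ]
[484.63685028 -84.88882196 111.        ]
```

servo_tool([
  [[150,-0.1,0,-0.4,-0.005,0,0],[150,0,1.5,0,0,0,0],[150,0,1.5,0,0,0,0],[150,0,1.0,0,0,0,0],[150,0,0.6,0,0,0,0],[150,0,0,0,0,0,0]],
])

```text
time_s: 16.38
eef_pos: [485.2, -85.0, 120.3]
orientation: [[-0.047, -0.003, -0.999], [0.999, 0.002, -0.047], [0.002, -1.0, 0.003]]
contact_force: [0.0, 0.2, 0.3]
gripper_width: 0.413
```

```bash
python3 - <<'E'
from h import *
im=capture('wrist'); a=im[170:400,170:450]
cv2.imwrite('pics/w9z.png',cv2.resize(cv2.convertScaleAbs(a,alpha=2.0,beta=20),None,fx=2.6,fy=2.6,interpolation=cv2.INTER_CUBIC))
E
```

```text
(no output)
```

View pics/w9z.png

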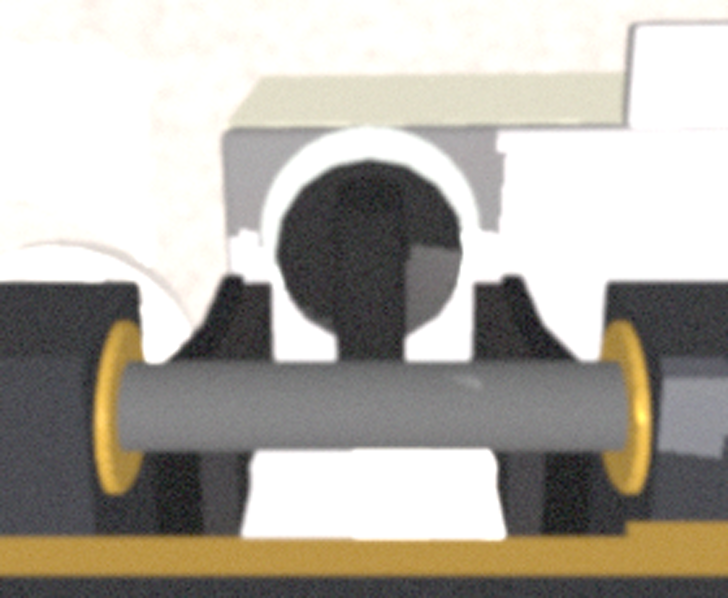

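servo_tool([
  [[150,0,0.8,0,0,0,0],[150,0,0.4,0,0,0,0],[255,0,0,0,0,0,0],[255,0,0,0,0,0,0],[255,0,0,0,0,0,0]],
], newtons=20)

```text
time_s: 17.05
eef_pos: [486.4, -85.4, 109.2]
orientation: [[-0.047, 0.0, -0.999], [0.999, 0.001, -0.047], [0.001, -1.0, -0.0]]
contact_force: [0.1, 0.3, 0.7]
gripper_width: 0.153
```

servo_tool([
  [[255,0,0.4,0,0,0,0],[255,0,0.4,0,0,0,0],[255,0,0.4,0,0,0,0],[255,0,0.3,0,0,0,0]],
])

```text
time_s: 17.55
eef_pos: [487.0, -85.6, 98.0]
orientation: [[-0.047, 0.001, -0.999], [0.999, 0.0, -0.047], [0.0, -1.0, -0.001]]
contact_force: [-10.9, 2.7, 26.5]
gripper_width: 0.147
```

servo_tool([
  [[255,0,0.3,0,0,0,0],[255,0,0.2,0,0,0,0],[255,0,0.2,0,0,0.15,0],[255,0,0.2,0,0,0.15,0]],
])

```text
time_s: 18.05
eef_pos: [487.3, -86.2, 97.9]
orientation: [[0.257, 0.0, -0.966], [0.966, -0.002, 0.257], [-0.002, -1.0, -0.001]]
contact_force: [-8.9, 0.8, 16.7]
gripper_width: 0.148
```

servo_tool([
  [[255,0,0.2,0,0,0.16,0],[255,0,0.2,0,0,0.16,0],[255,0,0.2,0,0,0.16,0],[255,0,0.2,0,0,0.16,0]],
])

```text
time_s: 18.55
eef_pos: [486.4, -87.6, 97.9]
orientation: [[0.796, -0.002, -0.606], [0.606, -0.005, 0.796], [-0.005, -1.0, -0.002]]
contact_force: [-10.3, 0.6, 17.5]
gripper_width: 0.151
```

servo_tool([
  [[255,0,0.2,0,0,0.16,0],[255,0,0.2,0,0,0.16,0],[255,0,0.2,0,0,0.16,0],[255,0,0.2,0,0,0.16,0],[255,0,0.1,0,0,0.04,0]],
])

```text
time_s: 19.18
eef_pos: [484.6, -88.2, 98.1]
orientation: [[0.999, -0.007, 0.052], [-0.052, -0.007, 0.999], [-0.007, -1.0, -0.007]]
contact_force: [-5.7, 1.1, 9.0]
gripper_width: 0.149
```

servo_tool([
  [[140,0,0.1,0,0,0,0],[140,0,0,0,0,0,0],[140,0,-1.0,0,0,0,0],[140,0,-2.5,0,0,0,0],[140,0,-4,0,0,0,0],[140,0,-4,0,0,0,0],[140,0,-4,-3,0,0,0],[140,0,-3,-5,0,0,0]],
])

```text
time_s: 20.18
eef_pos: [480.9, -165.3, 287.3]
orientation: [[0.999, -0.01, 0.046], [-0.046, -0.005, 0.999], [-0.01, -1.0, -0.005]]
contact_force: [1.2, -0.7, 1.0]
gripper_width: 0.449
```

servo_tool([
  [[140,-2,0,-5.5,0,0,0],[140,-2,0,-5.5,0,0,0],[140,-2,0,-5.5,0,0,0],[140,0,0,-5.5,0,0,0],[140,0,0,-5.5,0,0,0],[140,0,0,-5.5,0,0,0],[140,0,0,-4,0,0,0],[140,0,0,0,0,0,0]],
])

```text
time_s: 21.18
eef_pos: [402.2, -548.3, 299.5]
orientation: [[0.999, 0.001, 0.047], [-0.047, -0.013, 0.999], [0.002, -1.0, -0.013]]
contact_force: [-0.4, 0.5, 0.2]
gripper_width: 0.453
```

```bash
python3 - <<'E'
from h import *
o=manip.get_obs();print(o['time_s'],o['eef_pos'],o['contact_force'])
t=capture('top');s=capture('scene'); cv2.imwrite('pics/t10.png',t);cv2.imwrite('pics/s10.png',s)
cv2.imwrite('pics/t10z.png',cv2.resize(cv2.convertScaleAbs(t[165:330,240:460],alpha=1.6),None,fx=3.5,fy=3.5,interpolation=cv2.INTER_CUBIC))
cv2.imwrite('pics/s10z.png',cv2.resize(cv2.convertScaleAbs(s[170:370,240:480],alpha=1.6),None,fx=2.9,fy=2.9,interpolation=cv2.INTER_CUBIC))
E
```

```text
21.175 [ 402.168268   -548.31854504  299.47227059] [-0.40379496  0.47745772  0.20272213]
```

View pics/t10z.png

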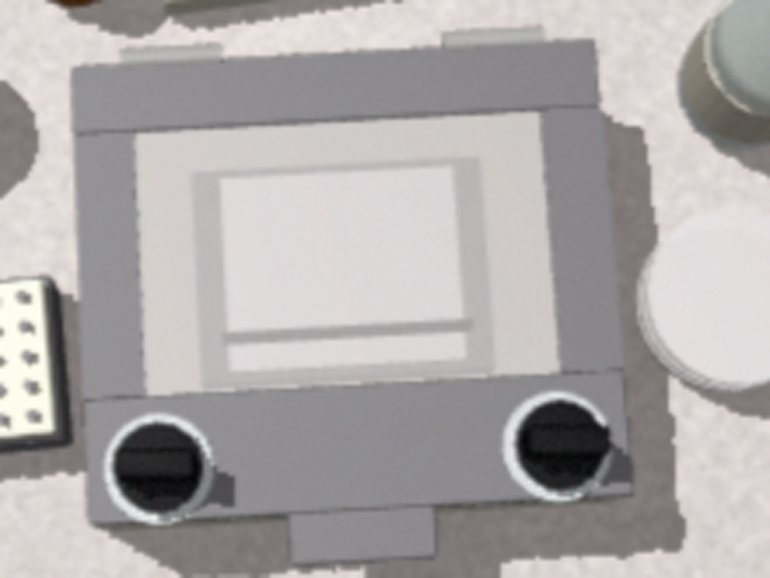

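View pics/s10z.png

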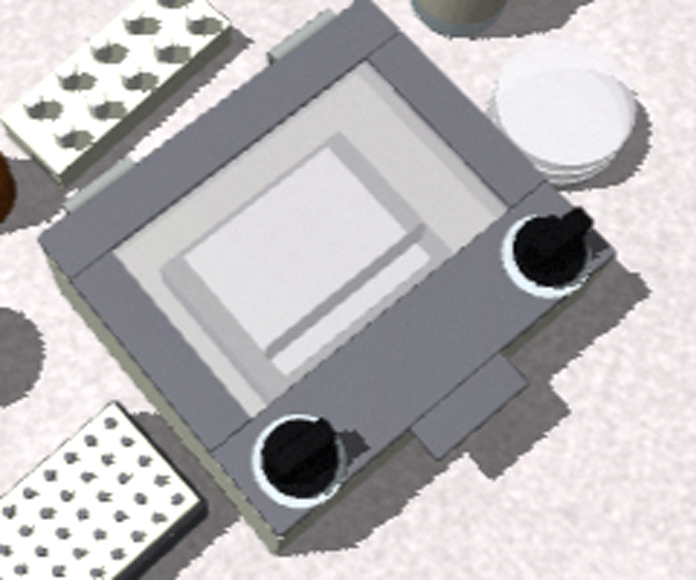

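```bash
python3 - <<'E'
from h import *
t=cv2.imread('pics/t10.png');s=cv2.imread('pics/s10.png')
def z(im,x,y,f): return cv2.resize(cv2.convertScaleAbs(im[y:y+40,x:x+48],alpha=3,beta=10),None,fx=8,fy=8,interpolation=cv2.INTER_CUBIC)
cv2.imwrite('pics/st10.png',np.vstack([np.hstack([z(t,262,280,8),z(t,378,272,8)]),np.hstack([z(s,320,308,8),z(s,408,238,8)])]))
for n in('top','scene'):
    K,R,tt=cam(n); print(n,-R.T@tt)
E
```

```text
top [ 417.95910223   46.56668076 1037.27954055]
scene [388.52516725 210.62199614 813.28061634]
```

View pics/st10.png

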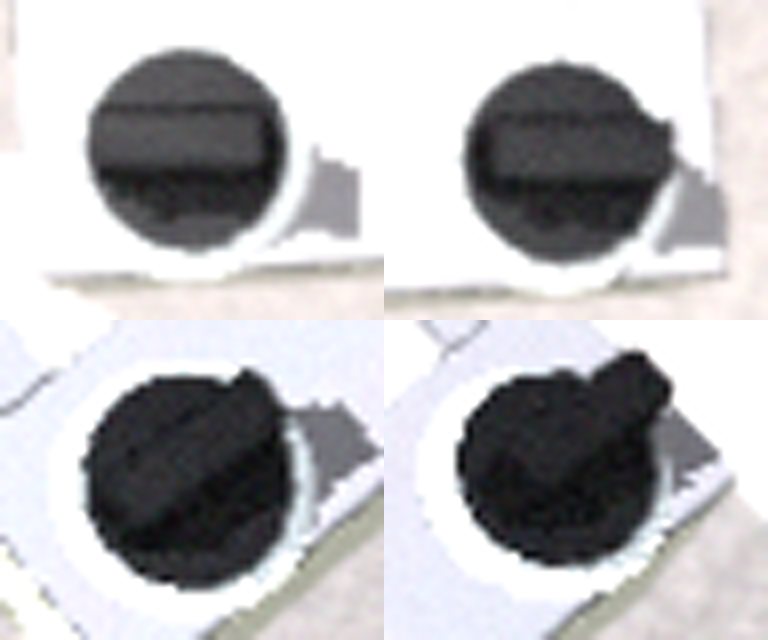

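servo_tool([
  [[140,-0.7,1.8,4.9,0,0,0],[140,-0.7,1.8,4.9,0,0,0],[140,-0.7,1.8,4.9,0,0,0],[140,-0.7,1.8,4.9,0,0,0],[140,-0.7,1.8,4.9,0,0,0],[140,-0.7,1.8,4.9,0,0,0],[140,-0.6,1.5,4.9,0,0,0],[140,0,0,3,0,0,0]],
])

```text
time_s: 22.28
eef_pos: [370.7, -152.8, 170.1]
orientation: [[0.999, 0.01, 0.036], [-0.036, -0.016, 0.999], [0.011, -1.0, -0.016]]
contact_force: [0.7, -0.7, 0.0]
gripper_width: 0.45
```

servo_tool([
  [[140,0,0,0,0,0,0]],
])

```text
time_s: 22.4
eef_pos: [370.5, -150.1, 170.3]
orientation: [[0.999, 0.012, 0.031], [-0.031, -0.017, 0.999], [0.012, -1.0, -0.016]]
contact_force: [-0.6, -0.0, 0.1]
gripper_width: 0.453
```

```bash
python3 - <<'E'
from h import *
o=manip.get_obs();print(o['time_s'],o['eef_pos'],o['orientation'])
c=cam('wrist');im=capture('wrist'); cv2.imwrite('pics/w11.png',im);np.savez('c11.npz',K=c[0],R=c[1],t=c[2])
E
```

```text
22.4 [ 370.54893896 -150.09512435  170.3240994 ] [[ 0.99944057  0.01166342  0.03134508]
 [-0.03114732 -0.01676786  0.99937415]
 [ 0.01218171 -0.99979138 -0.0163952 ]]
```

View pics/w11.png

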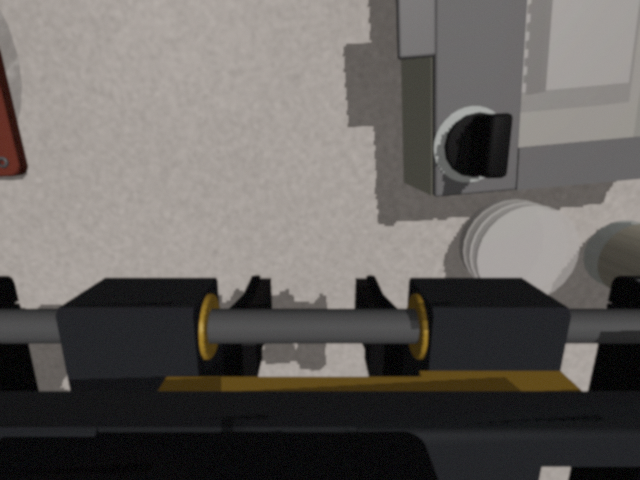

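servo_tool([
  [[140,-0.2,0,4.7,0,0,0],[140,-0.2,0,4.7,0,0,0],[140,-0.2,0,4.7,0,0,0],[140,-0.2,0,4.7,0,0,0],[140,0,0,0,0,0,0],[140,0,0,0,0,0,0]],
])

```text
time_s: 23.2
eef_pos: [371.7, 38.1, 170.4]
orientation: [[0.999, 0.021, 0.035], [-0.035, -0.021, 0.999], [0.022, -1.0, -0.021]]
contact_force: [0.2, -0.5, -0.7]
gripper_width: 0.453
```

```bash
python3 - <<'E'
from h import *
o=manip.get_obs();print(o['time_s'],o['eef_pos'],o['orientation'])
c=cam('wrist');im=capture('wrist'); cv2.imwrite('pics/w12.png',im);np.savez('c12.npz',K=c[0],R=c[1],t=c[2])
w=cv2.imread('pics/w11.png')
print(proj('wrist',(478,105,106),c))
u,v=proj('wrist',(478,105,106),c).astype(int)
f=lambda i,x,y:cv2.resize(cv2.convertScaleAbs(i[y:y+110,x:x+110],alpha=2.5,beta=10),None,fx=3.6,fy=3.6,interpolation=cv2.INTER_CUBIC)
cv2.imwrite('pics/w12z.png',np.hstack([f(w,420,90),f(im,min(max(u-55,0),530),max(v-55,0))])); print(max(v-55,0),min(u-55,530))
E
```

```text
23.2 [371.69725601  38.07406323 170.44608246] [[ 0.9991628   0.02081012  0.03522279]
 [-0.03477863 -0.02133311  0.99916733]
 [ 0.0215442  -0.99955582 -0.0205915 ]]
[464.27916923 141.8337073 ]
86 409
```

View pics/w12z.png

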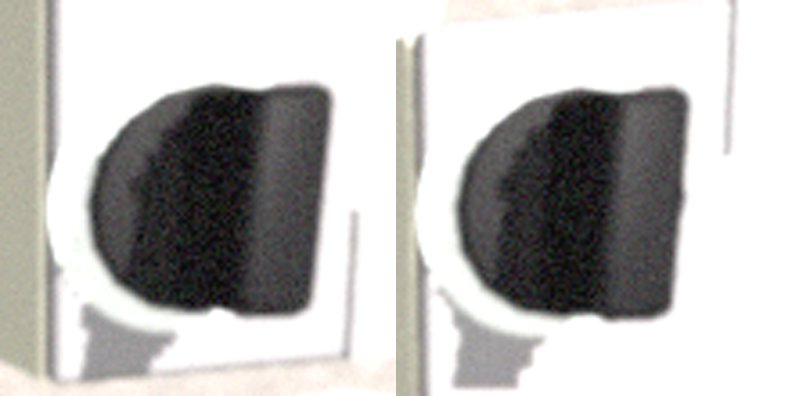

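```bash
python3 - <<'E'
from h import *
a=cv2.imread('pics/w11.png');b=cv2.imread('pics/w12.png')
f=lambda i,x,y:cv2.resize(cv2.convertScaleAbs(i[y:y+90,x:x+100],alpha=1.25,beta=0),None,fx=4,fy=4,interpolation=cv2.INTER_CUBIC)
cv2.imwrite('pics/z13.png',np.hstack([f(a,425,100),f(b,415,100)]))
E
```

```text
(no output)
```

View pics/z13.png

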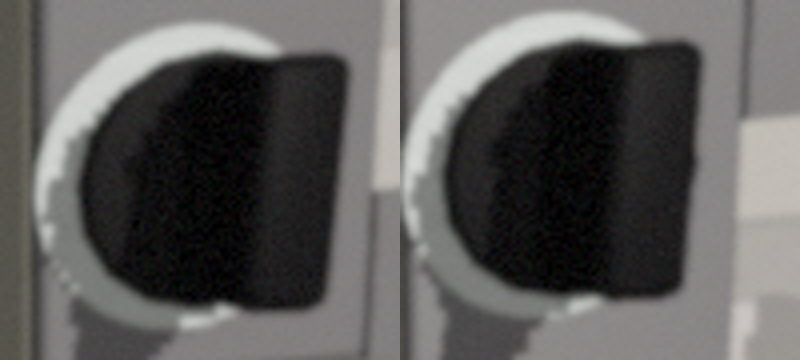

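```bash
python3 - <<'E'
from h import *
for f,x0,r,g in (('c11.npz',425,(189,175),(207,179)),('c12.npz',415,(158,166),(174.5,168.5))):
    d=np.load(f);c=(d['K'],d['R'],d['t'])
    px=lambda q:(x0+q[0]/4,100+q[1]/4)
    for zr in (93,96):
        P=onz('w',px(r),zr,c); zs=np.arange(zr,130,.5); e=[np.linalg.norm((onz('w',px(g),z,c)-P)[:2]) for z in zs]
        i=np.argmin(e); print(f,zr,P.round(1),'flange z',zs[i],e[i], 'rise',zs[i]-zr)
    C,_=ray('w',px(g),c); dep=(c[1]@onz('w',px(g),105,c)+c[2])[2]; print('expected diam px',c[0][0,0]*43/dep)
E
```

```text
c11.npz 93 [486.8 -84.3  93. ] flange z 100.5 0.5365160902481764 rise 7.5
c11.npz 96 [485.5 -84.2  96. ] flange z 103.5 0.5337470504628686 rise 7.5
expected diam px 63.71953509833586
c12.npz 93 [476.5 105.1  93. ] flange z 100.5 0.301362974390924 rise 7.5
c12.npz 96 [475.3 105.2  96. ] flange z 103.5 0.3051102133313019 rise 7.5
expected diam px 63.686192574852235
```

```bash
python3 - <<'E'
from h import *
for f,x0,L in (('c11.npz',425,[((347,70),(326,290)),((270,70),(247,290))]),('c12.npz',415,[((300,60),(282,280)),((228,60),(210,280))])):
    d=np.load(f);c=(d['K'],d['R'],d['t'])
    px=lambda q:(x0+q[0]/4,100+q[1]/4)
    for A,B in L:
        P=onz('w',px(A),135,c);Q=onz('w',px(B),135,c);v=P-Q
        print(f,P.round(1),Q.round(1),'turn',np.pi/2-(np.arctan2(-v[0],v[1])-0.0555)-0)
E
```

```text
c11.npz [490.6 -68.8 135. ] [ 491.1 -100.6  135. ] turn 1.6107274168710464
c11.npz [479.3 -68.5 135. ] [ 479.  -100.2  135. ] turn 1.6346864003441586
c12.npz [479.8 120.6 135. ] [480.2  88.8 135. ] turn 1.6141059570281724
c12.npz [469.2 121.  135. ] [469.1  89.2 135. ] turn 1.627769549474303
```

servo_tool([
  [[255,0,-2,0,0.02,0,0.022],[255,5,0,3.4,0,0,0],[255,5,0,3.4,0,0,0],[255,0,0,0,0,0,0],[255,0,0,0,0,0,0]],
])

```text
time_s: 23.88
eef_pos: [479.3, 94.6, 191.1]
orientation: [[0.999, 0.0, 0.051], [-0.051, -0.002, 0.999], [0.0, -1.0, -0.002]]
contact_force: [0.4, -0.6, 0.1]
gripper_width: 0.026
```

servo_tool([
  [[255,-0.3,0,1.0,0,0,0],[255,0,2,0,0,0,0],[255,0,1.8,0,0,0,0],[255,0,0,0,0,0,0]],
])

```text
time_s: 24.38
eef_pos: [475.2, 103.1, 154.0]
orientation: [[0.998, 0.004, 0.056], [-0.056, -0.002, 0.998], [0.004, -1.0, -0.002]]
contact_force: [-0.6, -0.6, 0.4]
gripper_width: 0.002
```

servo_tool([
  [[255,0,0.4,0,0,0,0],[255,0,0.3,0,0,0,0]],
])

```text
time_s: 24.62
eef_pos: [475.8, 103.1, 148.1]
orientation: [[0.998, 0.007, 0.056], [-0.056, -0.002, 0.998], [0.007, -1.0, -0.001]]
contact_force: [0.0, 0.5, -0.1]
gripper_width: 0.004
```

servo_tool([
  [[255,0,0.3,0,0,0,0]],
])

```text
time_s: 24.75
eef_pos: [476.2, 103.1, 145.4]
orientation: [[0.998, 0.008, 0.056], [-0.056, -0.002, 0.998], [0.008, -1.0, -0.001]]
contact_force: [0.4, -0.8, -0.8]
gripper_width: 0.006
```

servo_tool([
  [[255,0,0.2,0,0,0,0]],
])

```text
time_s: 24.88
eef_pos: [476.3, 103.1, 143.4]
orientation: [[0.998, 0.008, 0.056], [-0.056, -0.002, 0.998], [0.008, -1.0, -0.001]]
contact_force: [0.5, -0.6, 0.2]
gripper_width: 0.004
```

servo_tool([
  [[255,0,0.3,0,0,0,0],[255,0,0.2,0,0,0,0]],
])

```text
time_s: 25.12
eef_pos: [476.5, 103.1, 138.1]
orientation: [[0.998, 0.008, 0.056], [-0.056, -0.002, 0.998], [0.008, -1.0, -0.001]]
contact_force: [-0.6, -0.1, -0.8]
gripper_width: 0.007
```

servo_tool([
  [[255,0,0.2,0,0,0,0]],
])

```text
time_s: 25.25
eef_pos: [476.5, 103.1, 136.0]
orientation: [[0.998, 0.008, 0.056], [-0.056, -0.002, 0.998], [0.008, -1.0, -0.001]]
contact_force: [0.4, -0.1, -0.2]
gripper_width: 0.002
```

servo_tool([
  [[255,0,0.2,0,0,0,0]],
])

```text
time_s: 25.38
eef_pos: [476.5, 103.1, 133.8]
orientation: [[0.998, 0.008, 0.056], [-0.056, -0.002, 0.998], [0.008, -1.0, -0.001]]
contact_force: [0.7, -0.4, 0.2]
gripper_width: 0.005
```

servo_tool([
  [[255,0,0.2,0,0,0,0]],
])

```text
time_s: 25.5
eef_pos: [476.5, 103.1, 131.7]
orientation: [[0.998, 0.008, 0.056], [-0.056, -0.002, 0.998], [0.008, -1.0, -0.001]]
contact_force: [0.5, 0.8, -0.3]
gripper_width: 0.006
```

servo_tool([
  [[255,0,0.2,0,0,0,0]],
])

```text
time_s: 25.62
eef_pos: [476.5, 103.1, 129.5]
orientation: [[0.998, 0.008, 0.056], [-0.056, -0.002, 0.998], [0.008, -1.0, -0.001]]
contact_force: [-0.1, 0.4, 1.3]
gripper_width: 0.008
```

servo_tool([
  [[255,0,0.2,0,0,0,0]],
])

```text
time_s: 25.75
eef_pos: [476.6, 103.1, 127.4]
orientation: [[0.998, 0.008, 0.056], [-0.056, -0.002, 0.998], [0.008, -1.0, -0.001]]
contact_force: [-0.4, 0.4, 0.5]
gripper_width: 0.002
```

servo_tool([
  [[255,0,0.2,0,0,0,0]],
])

```text
time_s: 25.88
eef_pos: [476.6, 103.1, 125.2]
orientation: [[0.998, 0.008, 0.056], [-0.056, -0.002, 0.998], [0.008, -1.0, -0.001]]
contact_force: [0.4, -0.3, 0.2]
gripper_width: 0.004
```

```bash
python3 - <<'E'
from h import *
cv2.imwrite('pics/w14.png',capture('wrist'))
E
```

```text
(no output)
```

View pics/w14.png

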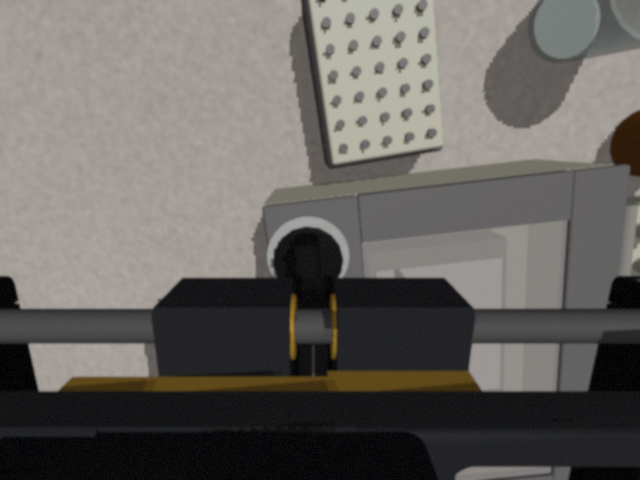

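servo_tool([
  [[255,0,0.2,0,0,0,0]],
])

```text
time_s: 26.05
eef_pos: [476.5, 103.1, 123.0]
orientation: [[0.998, 0.008, 0.056], [-0.056, -0.002, 0.998], [0.008, -1.0, -0.001]]
contact_force: [-0.5, -0.7, -0.7]
gripper_width: 0.003
```

servo_tool([
  [[255,0,0.2,0,0,0,0]],
])

```text
time_s: 26.18
eef_pos: [476.5, 103.1, 120.8]
orientation: [[0.998, 0.008, 0.056], [-0.056, -0.002, 0.998], [0.008, -1.0, -0.001]]
contact_force: [0.7, -0.3, 0.2]
gripper_width: 0.003
```

servo_tool([
  [[255,0,0.2,0,0,0,0]],
])

```text
time_s: 26.3
eef_pos: [476.6, 103.1, 118.7]
orientation: [[0.998, 0.008, 0.056], [-0.056, -0.002, 0.998], [0.008, -1.0, -0.001]]
contact_force: [0.6, -0.5, -0.6]
gripper_width: 0.008
```

servo_tool([
  [[255,0,0.2,0,0,0,0]],
])

```text
time_s: 26.42
eef_pos: [476.5, 103.1, 116.5]
orientation: [[0.998, 0.008, 0.056], [-0.056, -0.002, 0.998], [0.008, -1.0, -0.001]]
contact_force: [-0.2, -0.1, 1.0]
gripper_width: 0.003
```

```bash
python3 - <<'E'
from h import *
e=manip.get_obs()['eef_pos']
s=capture('scene');w=capture('wrist')
print(proj('scene',e),proj('scene',e+[0,0,70]),proj('wrist',e))
f=lambda i,x,y:cv2.resize(cv2.convertScaleAbs(i[y:y+100,x:x+100],alpha=2.2,beta=10),None,fx=4,fy=4,interpolation=cv2.INTER_CUBIC)
cv2.imwrite('pics/z15.png',np.hstack([f(s,300,280),f(w,262,210)]))
E
```

```text
[342.38000914 323.61439916] [344.70604805 314.12005765] [312.10766594 276.41733459]
```

View pics/z15.png

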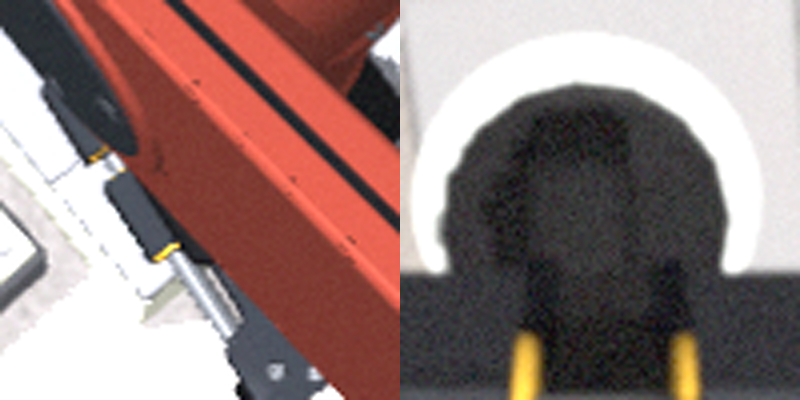

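servo_tool([
  [[255,0,0.2,0.2,0,0,0],[255,0,0.2,0,0,0,0]],
])

```text
time_s: 26.78
eef_pos: [476.7, 105.2, 112.4]
orientation: [[0.998, 0.008, 0.056], [-0.056, -0.002, 0.998], [0.008, -1.0, -0.001]]
contact_force: [-0.8, 0.8, -0.3]
gripper_width: 0.003
```

servo_tool([
  [[255,0,0.2,0,0,0,0]],
])

```text
time_s: 26.9
eef_pos: [476.7, 105.3, 110.3]
orientation: [[0.998, 0.008, 0.056], [-0.056, -0.002, 0.998], [0.008, -1.0, -0.001]]
contact_force: [-0.1, 0.0, -0.3]
gripper_width: 0.006
```

servo_tool([
  [[255,0,0.2,0,0,0,0]],
])

```text
time_s: 27.02
eef_pos: [476.7, 105.3, 108.1]
orientation: [[0.998, 0.008, 0.056], [-0.056, -0.002, 0.998], [0.008, -1.0, -0.001]]
contact_force: [-0.4, -0.4, -0.3]
gripper_width: 0.002
```

servo_tool([
  [[255,0,0.1,0,0,0,0]],
])

```text
time_s: 27.15
eef_pos: [476.6, 105.3, 106.8]
orientation: [[0.998, 0.007, 0.056], [-0.056, -0.002, 0.998], [0.007, -1.0, -0.001]]
contact_force: [0.4, 0.3, 0.1]
gripper_width: 0.004
```

servo_tool([
  [[255,0,0.1,0,0,0,0]],
])

```text
time_s: 27.28
eef_pos: [476.6, 105.2, 105.8]
orientation: [[0.998, 0.007, 0.056], [-0.056, -0.002, 0.998], [0.007, -1.0, -0.001]]
contact_force: [-0.3, -0.3, -0.4]
gripper_width: 0.006
```

servo_tool([
  [[255,0,0.15,0,0,0,0]],
])

```text
time_s: 27.4
eef_pos: [476.8, 105.3, 104.9]
orientation: [[0.998, 0.008, 0.056], [-0.056, -0.002, 0.998], [0.008, -1.0, -0.001]]
contact_force: [-2.9, -0.3, 7.4]
gripper_width: 0.007
```

servo_tool([
  [[255,0,0.15,0,0,0,0]],
])

```text
time_s: 27.52
eef_pos: [476.8, 105.3, 104.3]
orientation: [[0.998, 0.007, 0.056], [-0.056, -0.002, 0.998], [0.007, -1.0, -0.001]]
contact_force: [-4.9, -0.4, 7.0]
gripper_width: 0.003
```

servo_tool([
  [[255,0,0.15,0,0,0,0]],
])

```text
time_s: 27.65
eef_pos: [476.8, 105.3, 103.7]
orientation: [[0.998, 0.007, 0.056], [-0.056, -0.002, 0.998], [0.007, -1.0, -0.001]]
contact_force: [-4.6, -0.3, 7.8]
gripper_width: 0.001
```

servo_tool([
  [[255,0,0.15,0,0,0,0]],
])

```text
time_s: 27.78
eef_pos: [476.8, 105.3, 103.1]
orientation: [[0.998, 0.007, 0.056], [-0.056, -0.002, 0.998], [0.007, -1.0, -0.001]]
contact_force: [-3.9, -1.2, 7.6]
gripper_width: 0.005
```

servo_tool([
  [[255,0,0.15,0,0,0,0]],
])

```text
time_s: 27.9
eef_pos: [476.8, 105.3, 102.7]
orientation: [[0.998, 0.007, 0.055], [-0.055, -0.002, 0.998], [0.007, -1.0, -0.002]]
contact_force: [-4.6, 0.1, 8.3]
gripper_width: 0.007
```

servo_tool([
  [[255,0,-0.5,0,0,0,0],[255,0,-2,0,0,0,0],[255,0,-4,0,0,0,0],[255,0,-5,0,0,0,0],[255,0,0,0,0,0,0]],
])

```text
time_s: 28.52
eef_pos: [476.0, 105.4, 221.2]
orientation: [[0.998, 0.007, 0.056], [-0.056, -0.002, 0.998], [0.007, -1.0, -0.002]]
contact_force: [0.8, -0.2, -0.2]
gripper_width: 0.006
```

servo_tool([
  [[255,1,0,-4.8,0,0,0],[255,0,0,-4.8,0,0,0],[255,0,0,-4.7,0,0,0],[255,0,0,-4.7,0,0,0],[255,0,0,0,0,0,0]],
])

```text
time_s: 29.15
eef_pos: [474.2, -89.0, 217.6]
orientation: [[0.999, 0.004, 0.052], [-0.052, -0.001, 0.999], [0.004, -1.0, -0.001]]
contact_force: [0.2, -0.8, 0.0]
gripper_width: 0.002
```

I'll check the right stud the same way, by light touch.

servo_tool([
  [[255,1.2,0,0.5,0,0,0],[255,0,4,0,0,0,0],[255,0,4,0,0,0,0],[255,0,2,0,0,0,0],[255,0,0,0,0,0,0]],
])

```text
time_s: 29.78
eef_pos: [490.2, -77.7, 113.4]
orientation: [[0.999, 0.005, 0.047], [-0.047, 0.002, 0.999], [0.005, -1.0, 0.002]]
contact_force: [1.1, -0.8, -0.1]
gripper_width: 0.005
```

servo_tool([
  [[255,-0.4,0,-0.7,0,0,0],[255,0,0.2,0,0,0,0],[255,0,0.2,0,0,0,0]],
])

```text
time_s: 30.15
eef_pos: [488.2, -84.0, 112.0]
orientation: [[0.999, 0.009, 0.045], [-0.045, 0.001, 0.999], [0.009, -1.0, 0.001]]
contact_force: [0.0, -0.1, 0.3]
gripper_width: 0.004
```

servo_tool([
  [[255,0,0.2,0,0,0,0]],
])

```text
time_s: 30.28
eef_pos: [488.6, -84.2, 110.5]
orientation: [[0.999, 0.01, 0.045], [-0.045, 0.0, 0.999], [0.01, -1.0, 0.001]]
contact_force: [0.0, 0.3, 0.2]
gripper_width: 0.003
```

servo_tool([
  [[255,0,0.15,0,0,0,0]],
])

```text
time_s: 30.4
eef_pos: [488.9, -84.3, 109.2]
orientation: [[0.999, 0.011, 0.045], [-0.045, 0.0, 0.999], [0.011, -1.0, 0.001]]
contact_force: [-0.6, 0.7, -1.0]
gripper_width: 0.008
```

servo_tool([
  [[255,0,0.15,0,0,0,0]],
])

```text
time_s: 30.52
eef_pos: [488.9, -84.4, 107.7]
orientation: [[0.999, 0.011, 0.045], [-0.045, 0.0, 0.999], [0.011, -1.0, 0.001]]
contact_force: [0.4, 0.1, 0.2]
gripper_width: 0.004
```

servo_tool([
  [[255,0,0.15,0,0,0,0]],
])

```text
time_s: 30.65
eef_pos: [488.9, -84.4, 106.1]
orientation: [[0.999, 0.011, 0.045], [-0.045, 0.0, 0.999], [0.011, -1.0, 0.001]]
contact_force: [-0.7, -0.2, 0.5]
gripper_width: 0.004
```

servo_tool([
  [[255,-0.2,0.1,0,0,0,0]],
])

```text
time_s: 30.78
eef_pos: [487.9, -84.5, 105.6]
orientation: [[0.999, 0.013, 0.045], [-0.045, -0.0, 0.999], [0.013, -1.0, 0.0]]
contact_force: [2.1, -1.2, 3.7]
gripper_width: 0.008
```

servo_tool([
  [[255,0,0.15,0,0,0,0]],
])

```text
time_s: 30.9
eef_pos: [488.2, -84.6, 105.0]
orientation: [[0.999, 0.014, 0.045], [-0.045, -0.0, 0.999], [0.014, -1.0, 0.0]]
contact_force: [-2.2, 1.3, 6.9]
gripper_width: 0.004
```

servo_tool([
  [[255,0,0.15,0,0,0,0]],
])

```text
time_s: 31.02
eef_pos: [488.2, -84.6, 104.4]
orientation: [[0.999, 0.014, 0.045], [-0.045, -0.0, 0.999], [0.014, -1.0, 0.0]]
contact_force: [-3.3, 1.5, 7.1]
gripper_width: 0.002
```

servo_tool([
  [[255,0,0.15,0,0,0,0]],
])

```text
time_s: 31.15
eef_pos: [488.2, -84.6, 103.7]
orientation: [[0.999, 0.014, 0.045], [-0.045, -0.001, 0.999], [0.014, -1.0, 0.0]]
contact_force: [-3.3, 0.7, 7.8]
gripper_width: 0.002
```

Same contact height (about 105) and force (about 7 N) as the left: latched. I'll retreat, and take a last picture.

servo_tool([
  [[255,0,-0.5,0,0,0,0],[255,0,-2,0,0,0,0],[255,0,-4,0,0,0,0],[255,0,-5,0,0,0,0],[255,0,-4,-3,0,0,0],[255,0,-3,-5,0,0,0],[255,-1,0,-5.5,0,0,0],[255,-2,0,-5.5,0,0,0]],
])

```text
time_s: 32.15
eef_pos: [445.4, -274.3, 293.2]
orientation: [[0.999, 0.01, 0.037], [-0.037, -0.0, 0.999], [0.01, -1.0, -0.0]]
contact_force: [0.4, 0.0, -0.4]
gripper_width: 0.005
```

servo_tool([
  [[255,-2,0,-5.5,0,0,0],[255,-2,0,-5.5,0,0,0],[255,0,0,-5.5,0,0,0],[255,0,0,-4,0,0,0],[255,0,0,0,0,0,0]],
])

```text
time_s: 32.78
eef_pos: [391.6, -486.5, 291.0]
orientation: [[0.999, 0.007, 0.042], [-0.042, 0.002, 0.999], [0.007, -1.0, 0.002]]
contact_force: [0.1, 0.7, -0.1]
gripper_width: 0.007
```

```bash
python3 - <<'E'
from h import *
o=manip.get_obs();print(o['time_s'],o['eef_pos'],o['contact_force'],abs(o['qd']).max())
t=capture('top');a=cv2.imread('pics/t10.png')
cv2.imwrite('pics/t20z.png',cv2.resize(cv2.convertScaleAbs(t[165:330,180:490],alpha=1.6),None,fx=2.5,fy=2.5,interpolation=cv2.INTER_CUBIC))
b=cv2.imread('pics/top0.png')
for n,(x,y,w,h) in dict(tips=(185,240,70,60),dish=(432,220,46,58)).items(): print(n,cv2.absdiff(t,b)[y:y+h,x:x+w].mean(), cv2.phaseCorrelate(np.float32(cv2.cvtColor(b,6)[y:y+h,x:x+w]),np.float32(cv2.cvtColor(t,6)[y:y+h,x:x+w])))
E
```

```text
32.775 [ 391.55901679 -486.50929355  290.96187029] [ 0.14011318  0.72186412 -0.10905639] 0.023805688427979484
tips 3.7573015873015874 ((0.07408794899074422, 0.06845283241688094), 0.8342870667576789)
dish 5.967266366816592 ((-0.06458664965136052, 0.14447907054725206), 0.7197780350844065)
```

View pics/t20z.png

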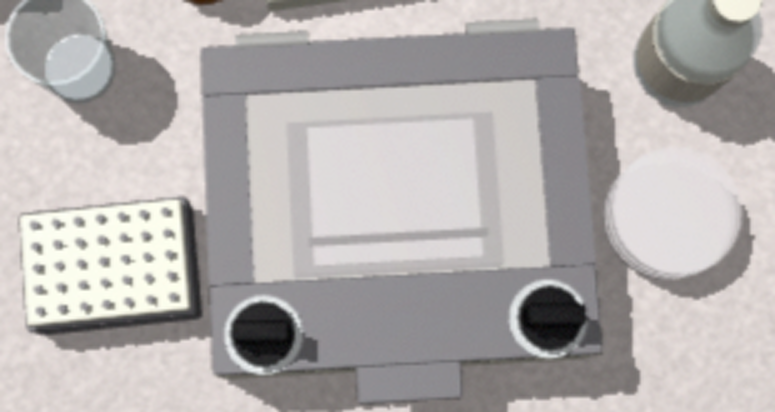

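The last picture shows the lid shut and both bars along the tank's y axis, at (262,333) and (550,318). The tip box and dishes have moved less than 0.2 px since the start, and the arm is clear.

```bash
python3 -c "
from cell import manip
print(manip.finish_job())"
```

```text
the job is handed in; nothing more can be done
None
```

I shut the lid, pushed in both studs and turned each one clockwise to its stop, then moved the arm clear and handed the job in at about 33 s. No verdict was reported.

**Last checks:**
- **Turn:** both bars measured about 1.62 rad, which is the stop.
- **Latch:** a light touch on each stud met the spring at about 7 N, at the same height on both sides. That fits 5.5 mm in and latched. Each stud also gave at least 1.3 to 2.2 mm under the touch, with no hard stop.
- **Lid:** it looks flat and shut in the last top view.
- **Neighbours:** the tip box and dishes moved less than 0.2 px in the top view since the start.
- **Arm:** it touches nothing.

**What disagreed:**
- **Fingertip height:** the real fingertips seem to sit about 30 mm above the reported TCP. The first push therefore probably left the lid about 0.05 to 0.07 rad open, and pressing the left stud closed it before I turned it.
- **Latch height from pictures:** the pictures could not tell latched from jammed, so I relied on the touch test.

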